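# Right the fallen stacking frame and socket it on the base frame

## Robot

A 6-joint arm with a two-finger parallel gripper is mounted at the origin on a cart in front of the work surface, level with it; the furniture and walls round the work are solid. World frame = base frame: x ahead of the robot, y to its left, z up, the work surface at z = 0. Lengths are in m, angles in rad, forces in N, time in s.
With the tool pointing down it reaches from about 0.375 to 0.975 m from the base axis. Payload 3.8 kg.
Tool frame: the origin (TCP) lies at the centre of the arm's flange, where the gripper is bolted on; the fingertips stand 166 mm ahead of it and the grasp point (between the pads) lies 147 mm ahead of it (arm.pinch_z is the distance from the TCP to the grasp point, in m); z points along the fingers, y is the direction in which the jaws open and shut (so a half turn about z gives the same grasp; the last joint's range is limited). The gripper opens to 88 mm and grips with 3 to 60 N. Pads are 18 mm wide; open, the fingers measure 123 mm over their backs; the gripper's body (75 mm by 187 mm) begins 45 mm behind the grasp point.
Start: joints at [1.289, 0.264, 1.604, -0, 1.274, -0.037], TCP at [0.164, 0.655, 0.405] pointing down, gripper open.
Joint ranges: [-2.63, 2.63], [-0.94, 2.18], [0.31, 2.57], [-1.31, 4.45], [0, 2.66], [-2.55, 2.55]. Speed limits (rad/s): [2.57, 2.57, 3.14, 3.14, 3.14, 3.14].

## Interface

Orientations are given as [roll, pitch, yaw] about the fixed x, y, z axes, in that order (R = Rz(yaw) Ry(pitch) Rx(roll)).
In Python, from bench import arm gives the robot as it stands.
- The arm moves only by the tool carry_out, never from a script. Its arguments are lists of equal length, an entry for each row: "delta_rot": the turn, a rotation vector about the world's x, y, z in rad, a list of three; "slide": the shift along the world's x, y, z in mm, a list of three; "fingers": the opening, from 0 (shut) to 1 (fully open). In form: {"delta_rot": [[wx, wy, wz], ...], "slide": [[dx, dy, dz], ...], "fingers": [fingers, ...]}. A call has 1 to 10 rows; each row is the pose to reach, as a shift and turn from the pose commanded when the call began; what a row does not reach only later rows make up. A row lasts 1/8 s, in which the tool goes at most 62.5 mm and 10.7 degrees, less where a joint would pass 70% of its speed; a pose out of reach is approached as far as the arm can. A call with a gripper value outside its range is refused whole. The fingers move at their own pace and stop on an object; "grip_force" is the grip in N (left out, the last holds). Time passes only in rows, so rows that repeat a pose let the fingers close. It gives the time, the measured TCP pose, the force and the opening at its end, in the units of the state.
- arm.observe(): the state, without advancing time (a new reading comes with each control period).
- arm.snapshot(name): name is "scene" or "side" or "wrist"; returns the picture (384x512x3 uint8, red, green, blue); there is no depth.
- arm.calibration(name): a dict with "fx", "fy", "cx", "cy" (pixels), "cam_to_world" (4x4, takes a point from camera to world coordinates); the wrist camera has in their place "hand_eye" (4x4, takes a point from camera to tool coordinates, whose origin is the TCP and whose axes are the flange's). Camera axes: x right, y down, z forward; pixel columns grow to the right and rows downward; lengths in m; the calibration is good to about 2 mm. A picture is of the moment at which its call begins: read the wrist's pose just before it. calibration takes no time and is no camera call.
- arm.job_done(): hands the job in, once; it reports no verdict.
Trained networks look in the newest picture that a camera, given by its name, has taken for a name from the list of things; names that differ only in an ending like _2 or _b are one class to them, and where a whole thing is asked for, a point or a joint stands for the part that bears it (a point fixed in the world has none). Each returns a list of dicts, best first, with "score" (0 to 1); they miss things now and then, are a little off and sometimes report something else, mostly with a low value. They report only what shows in the picture. A call takes as long as a camera call. They do not tell look-alikes from the thing itself.
- arm.outline_of(target, camera): "pixels" (384x512 bool, what is visible of it).
- arm.place_of(target, camera): "point" ([x, y, z] in m, in world coordinates, good to about 4 mm: a listed point, or the origin of a listed thing).
The state is a dict: "time": time; "qpos": joint angles; "joint_velocities": joint speeds; "joint_torque": joint torques, N m; "position": TCP position; "tcp_rot": TCP orientation; "contact_force": force on the tool from outside, world axes, zero at the start; "ft_torque": the same for the moment, N m; "opening": finger opening in m.
Only numpy, scipy, OpenCV 4.12 (cv2) and the standard library are available. Lean on these libraries where they do the work, as an engineer would, in place of code of your own. Each camera call takes 0.05 s, during which the arm holds its last target.

## Task

The upper frame of the specimen rack is lying on its side. Stand it upright on its own four feet on the worktop and let go of it; then pick it up again and lower it gently onto the base frame, over the jars, so that all four corner posts are fully home in the base frame's corner sockets (either way round), and let go. Do not ram or drop it on the base frame, and leave the two jars, the timer and the sachet as they are.

Things in the scene. Friction and masses are not known exactly. Their poses are not given: they have to be found in the camera images.
- upper_frame: loose bare-metal stacking frame, about 0.35 kg, starts lying on a long side, handle pointing roughly to the right (-y). Axes when upright: x along its 180 mm length, y across its 120 mm width, z up; alike after a half turn about z. Origin: its centre at the level of the feet tips (height 0 standing on the worktop, 60 mm lying). Slatted deck 86 to 92 mm, corner cups 92 to 110 mm above the feet tips; 154 mm tall.
- handle (a point): middle of the upper frame's carrying handle: a round black bar, 14 mm diameter, along the frame's x axis, 147 mm above the feet tips and 55 mm above the deck's top, carried at x = +-55 mm by two uprights of 10 mm diameter, so 100 mm of it is free between them. Axes as the upper frame's.
- foot (a point): tip of one of the upper frame's four feet, which lie at x = +-79, y = +-49 mm of the frame. Each is a round spigot, 12.6 mm diameter, 16 mm long, tapered to 8 mm over the lowest 4 mm, under a 22 mm square post (16 to 86 mm above the tip) whose underside is the shoulder that stops on a socket's rim. Thin tie bars join the posts along the long sides 26 to 34 mm above the tips.
- base_frame: base frame, bare metal, fixed to the worktop, lower than the other and without a handle. Axes: x along its 180 mm length, y across its 120 mm width, z up; origin: centre of its underside, on the worktop. Deck top at z = 30 mm, a lip 9 mm high on both long edges. With the upper frame fully home, that frame's origin lies 32 mm above this origin, on its z axis.
- socket (a point): mouth centre of one of the base frame's four open square sockets, which stand on its deck's corners at x = +-79, y = +-49 mm of that frame: 22 mm outside, 16 mm inside, rims 48 mm and floors 30 mm above the worktop. The upper frame's shoulders rest on these rims.
- jar_a: white screw-top specimen jar, 41 mm diameter, 58 mm tall, loose, standing on the base frame's deck; stays there under the upper frame. Origin: centre of its underside.
- jar_b: second such jar (41 mm diameter, 58 mm tall), on the base frame's deck beside the first. Origin: centre of its underside.
- timer: a loose lab timer, 42 x 66 x 57 mm, near the back racks; origin at the centre of its underside. A bystander.
- sachet: loose flat foil packet, 56 x 100 x 9 mm, lying near the back; origin at the centre of its underside. A bystander.
Things that resemble listed ones, but are neither listed nor needed, are in the scene too. Leave any black or orange look-alike of the jar_a alone.

How it is judged:
By the outcome, as a careful person would: the job done as asked, in the order asked, and still so for the second after the job is handed in, with the robot touching nothing.
It also fails if it takes over 61 s, if anything falls off the work surface, if the arm or the gripper's body presses on something with over 40 N, if the wrist force passes 120 N, or if a joint passes its speed limit or range.

## Working session

There is one attempt and no reset: what is moved stays moved. The work goes in short steps, Python scripts to look and compute and a tool call to move; the robot and the scene stay as the last step left them, time stands still between calls to the robot, and variables do not carry over. Pictures are saved under pics/ and viewed, and the job is handed in when it is done.

Besides the shell and the picture viewer there is one more tool, called after ">>>" as name(argument=value, ...) on one line, values as JSON. carry_out: Moves the arm, as the interface text tells. Its arguments: {"type":"object","properties":{"delta_rot":{"type":"array"},"slide":{"type":"array"},"fingers":{"type":"array"},"grip_force":{"type":"number"}},"required":["delta_rot","slide","fingers"]}

```bash
mkdir -p pics; ls; python3 - <<'E'
from bench import arm
import cv2, numpy as np
print(arm.observe())
for n in ["scene","side","wrist"]:
    im=arm.snapshot(n); cv2.imwrite(f"pics/{n}0.png",im[:,:,::-1])
    c=arm.calibration(n); print(n,{k:(np.round(v,4).tolist() if hasattr(v,'shape') else v) for k,v in c.items()})
    for t in ["upper_frame","handle","foot","base_frame","socket","jar_a","timer","sachet"]:
        r=arm.place_of(t,n); print(t,[(np.round(d["point"],3).tolist(),round(d["score"],2)) for d in r])
E
```

```text
pics
{'time': 0.0, 'qpos': array([ 1.28904881e+00,  2.64743462e-01,  1.60535837e+00, -1.99999795e-05,
        1.27366787e+00, -3.69149038e-02]), 'joint_velocities': array([-0.00015368,  0.00101295,  0.0001746 , -0.00055619, -0.0008159 ,
       -0.00060694]), 'joint_torque': array([-3.98927623e-04, -5.02081347e+01, -3.56887794e+01,  7.27268471e-02,
        2.91686092e-02, -1.79362169e-04]), 'position': array([0.16353769, 0.65454506, 0.40340256]), 'tcp_rot': array([-3.13941638e+00, -6.12495608e-05,  2.89676585e+00]), 'contact_force': array([ 0.28935997,  0.04349073, -0.29186971]), 'ft_torque': array([ 0.00565338,  0.00060226, -0.05319483]), 'opening': 0.08812238864836001}
scene {'fx': 462.1724271979684, 'fy': 462.1724271979684, 'cx': 258.15293658745634, 'cy': 191.2810534358307, 'cam_to_world': [[0.4493, -0.672, 0.5886, -0.1748], [-0.8932, -0.326, 0.3096, -0.3516], [-0.0161, -0.6649, -0.7468, 1.0798], [0.0, 0.0, 0.0, 1.0]]}
upper_frame [([0.533, 0.232, 0.062], 0.85)]
handle [([0.549, 0.088, 0.064], 0.66)]
foot []
base_frame [([0.537, -0.25, -0.004], 0.67), ([0.548, 0.084, 0.064], 0.45)]
[... 491 characters left out ...]
0.0, 0.0, 1.0]]}
upper_frame [([0.536, 0.23, 0.06], 0.72)]
handle []
foot [([0.612, 0.236, 0.11], 0.61)]
base_frame [([0.538, -0.248, -0.0], 0.88)]
socket [([0.616, -0.296, 0.045], 0.6)]
jar_a [([0.531, -0.085, 0.001], 0.96), ([0.426, -0.084, 0.001], 0.65), ([0.552, -0.272, 0.03], 0.58)]
timer [([0.743, 0.06, 0.0], 0.97)]
sachet [([0.731, -0.037, 0.002], 0.83)]
wrist {'fx': 334.77779786756156, 'fy': 334.77779786756156, 'cx': 257.73893713816375, 'cy': 193.23535879115062, 'hand_eye': [[-0.0013, -0.9646, -0.2637, 0.0668], [1.0, -0.0012, -0.0005, 0.0008], [0.0002, -0.2637, 0.9646, 0.0201], [0.0, 0.0, 0.0, 1.0]]}
upper_frame []
handle []
foot []
base_frame []
socket []
jar_a []
timer []
sachet []
```

View pics/scene0.png

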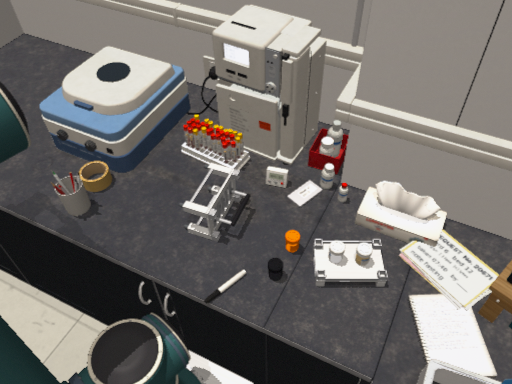

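View pics/side0.png

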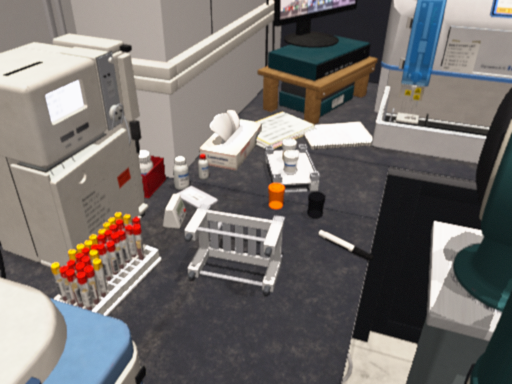

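View pics/wrist0.png

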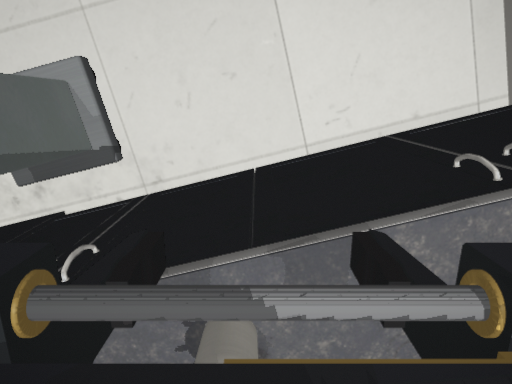

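The scene picture shows the upper frame lying at about (215,200), with the white tube rack just behind it at (215,145). The base frame with two white jars is at (349,262), with jars at (337,252) and (363,255). The orange jar look-alike is at (292,240), the black one at (275,268), the pen at (226,286), the timer at (277,177) and the sachet at (305,193).

What could be taken for the upper frame: the lying slatted frame at (215,200), the tube rack at (215,145) and the base frame at (349,262). By the description (lying, slats, handle) it is the one at (215,200). I'll check this with an overlay crop.

```bash
cat > h.py <<'E'
import numpy as np, cv2
from bench import arm
def proj(P,n,T=None):
    c=arm.calibration(n)
    T=c["cam_to_world"] if T is None else T
    p=(np.asarray(P)-T[:3,3])@T[:3,:3]
    return np.c_[c["fx"]*p[:,0]/p[:,2]+c["cx"],c["fy"]*p[:,1]/p[:,2]+c["cy"]]
def ray_z(u,v,n,z):
    c=arm.calibration(n);T=c["cam_to_world"]
    d=T[:3,:3]@np.array([(u-c["cx"])/c["fx"],(v-c["cy"])/c["fy"],1.]);o=T[:3,3]
    return o+d*(z-o[2])/d[2]
def boxe(x0,x1,y0,y1,z0,z1):
    c=[(x,y,z) for x in(x0,x1) for y in(y0,y1) for z in(z0,z1)]
    return [(np.array(a),np.array(b)) for i,a in enumerate(c) for b in c[i+1:] if sum(p!=q for p,q in zip(a,b))==1]
def upper():
    E=[]
    for sx in(-1,1):
        for sy in(-1,1):
            x,y=79*sx,49*sy
            E+=boxe(x-11,x+11,y-11,y+11,16,86); E+=[(np.array((x,y,0)),np.array((x,y,16)))]
    E+=boxe(-90,90,-60,60,86,92)
    for s in(-7,7): E+=[(np.array((-55,0,147+s)),np.array((55,0,147+s)))]
    return E
def base():
    E=boxe(-90,90,-60,60,24,30)
    for sx in(-1,1):
        for sy in(-1,1): E+=boxe(79*sx-11,79*sx+11,49*sy-11,49*sy+11,30,48)
    return E
def draw(im,E,R,t,n,col,s,off,T=None):
    for a,b in E:
        p=(proj(np.array([a,b])/1000@R.T+t,n,T)-off)*s
        cv2.line(im,tuple(int(v) for v in p[0].round()),tuple(int(v) for v in p[1].round()),col,1,cv2.LINE_AA)
def crop(im,off,wh,s): 
    return cv2.resize(im[off[1]:off[1]+wh[1],off[0]:off[0]+wh[0]],None,fx=s,fy=s,interpolation=cv2.INTER_CUBIC)
def Rl(yaw): # lying: frame z->-y, frame y->? x stays
    c,s=np.cos(yaw),np.sin(yaw)
    Rz=np.array([[c,-s,0],[s,c,0],[0,0,1]])
    return Rz@np.array([[1,0,0],[0,0,-1],[0,1,0.]])
def Ru(yaw):
    c,s=np.cos(yaw),np.sin(yaw); return np.array([[c,-s,0],[s,c,0],[0,0,1]])
E
cat > ov.py <<'E'
from h import *
S=cv2.imread("pics/scene0.png");D=cv2.imread("pics/side0.png")
u=(Rl(0.1),np.array([.534,.231,.06])); b=(Ru(.04),np.array([.5375,-.249,0]))
o=[]
for im,n,off,E,P in((S,"scene",(165,140),upper(),u),(D,"side",(170,190),upper(),u),(S,"scene",(290,210),base(),b),(D,"side",(235,120),base(),b)):
    c=crop(im,off,(130,98),3); draw(c,E,*P,n,(0,0,255),3,np.array(off)); o.append(c)
cv2.imwrite("pics/ov0.png",np.vstack([np.hstack(o[:2]),np.hstack(o[2:])]))
print(ray_z(243,272,"scene",.005),ray_z(207,300,"scene",.005),"rack",ray_z(183,152,"scene",.0),ray_z(237,172,"scene",0))
E
python3 ov.py; python3 -c "
from bench import arm;print([a for a in dir(arm) if a[0]!='_'])"
```

```text
[ 3.94206018e-01 -1.90711731e-04  5.00000000e-03] [0.2792886  0.04400679 0.005     ] rack [0.72452319 0.40619099 0.        ] [0.7213426  0.19574126 0.        ]
['MotionError', 'calibration', 'job_done', 'observe', 'outline_of', 'pinch_z', 'place_of', 'snapshot']
```

View pics/ov0.png

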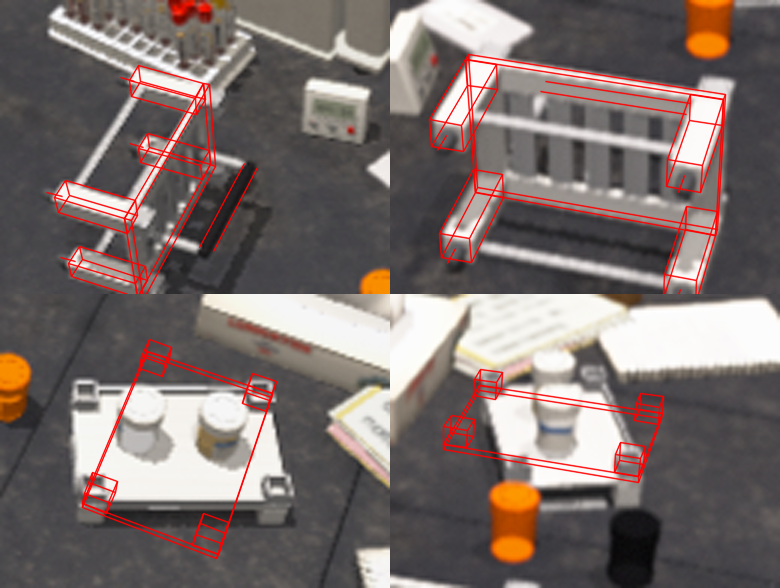

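```bash
python3 - <<'E'
from h import *
P=np.array([ray_z(u,v,"scene",.048) for u,v in((318.3,243),(377.3,241.3),(382.7,274.3),(322.3,275.3))]);print(P.round(3),P.mean(0))
d=[P[1]-P[0],P[2]-P[3],P[2]-P[1],P[3]-P[0]]
for v in d: print(np.linalg.norm(v),np.degrees(np.arctan2(v[1],v[0])))
S=cv2.imread("pics/scene0.png");D=cv2.imread("pics/side0.png")
b=(Ru(np.radians(-64)),np.array([P.mean(0)[0],P.mean(0)[1],0]));o=[]
for im,n,off in((S,"scene",(290,210)),(D,"side",(235,120))):
    c=crop(im,off,(130,98),3); draw(c,base(),*b,n,(0,0,255),1*3,np.array(off)); o.append(c)
cv2.imwrite("pics/ov1.png",np.hstack(o))
E
```

```text
[[ 0.542 -0.155  0.048]
 [ 0.617 -0.296  0.048]
 [ 0.523 -0.339  0.048]
 [ 0.452 -0.202  0.048]] [ 0.53378179 -0.24811207  0.048     ]
0.1602168555770119 -61.94190630507607
0.15480107565230117 -62.76601619399727
0.10338358412491577 -155.43059436619936
0.10096915933995122 -152.4295013357907
```

View pics/ov1.png

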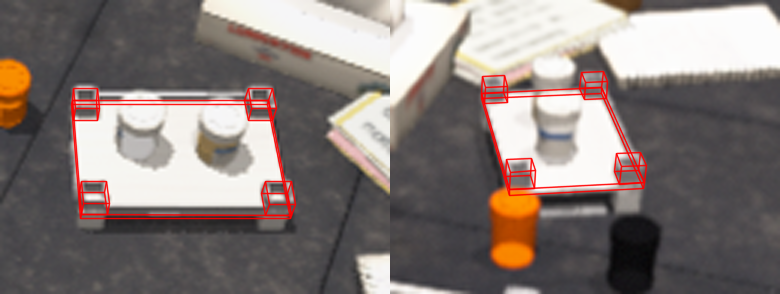

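```bash
cat >> h.py <<'E'
from scipy.spatial.transform import Rotation as Ro
def Rt(jaw_deg_bar,tilt_deg):
    # bar azimuth (deg); jaw perpendicular (+90); tilt about bar axis
    b=np.radians(jaw_deg_bar)
    return Ro.from_rotvec(np.radians(tilt_deg)*np.array([np.cos(b),np.sin(b),0]))*Ro.from_euler('xyz',[np.pi,0,b+np.pi])
def go(H,Rtgt,back=0.):
    s=arm.observe(); p=np.array(s["position"]); R=Ro.from_euler('xyz',s["tcp_rot"])
    t=np.array(H)-Rtgt.apply([0,0,arm.pinch_z+back])
    print("slide",((t-p)*1000).round(1).tolist(),"rot",(Rtgt*R.inv()).as_rotvec().round(3).tolist(),"tcp",t.round(4))
def st():
    s=arm.observe();print({k:np.round(s[k],3).tolist() for k in("time","qpos","position","tcp_rot","contact_force","opening")})
    R=Ro.from_euler('xyz',s["tcp_rot"]);print("pinch",(np.array(s["position"])+R.apply([0,0,arm.pinch_z])).round(4),"z",R.apply([0,0,1]).round(3),"y",R.apply([0,1,0]).round(3))
E
python3 - <<'E'
from h import *
go([.549,.086,.061],Rt(5.7,45),.15)
E
```

```text
slide [406.3, -778.1, -133.5] rot [0.787, -0.057, 0.326] tcp [ 0.5699 -0.1232  0.2712]
```

>>> carry_out(delta_rot=[[0,0,0],[0,0,0.1],[0,0,0.2],[0,0,0.3],[0,0,0.3],[0,0,0.3],[0,0,0.3],[0,0,0.3],[0,0,0.3],[0,0,0.3]], slide=[[400,-780,0],[400,-780,0],[400,-780,0],[400,-780,0],[400,-780,0],[400,-780,0],[400,-780,0],[400,-780,0],[400,-780,0],[400,-780,0]], fingers=[0.55,0.55,0.55,0.55,0.55,0.55,0.55,0.55,0.55,0.55], grip_force=55)

```text
time: 2.6
position: [0.4493, 0.0968, 0.4053]
tcp_rot: [3.141, 0.002, -3.087]
contact_force: [0.4, 0.8, -0.2]
opening: 0.0483
```

```bash
python3 - <<'E'
from h import *
st();go([.549,.086,.061],Rt(5.7,45),.15)
E
```

```text
{'time': 2.6, 'qpos': [0.158, -0.155, 2.043, 0.0, 1.252, -1.468], 'position': [0.449, 0.097, 0.405], 'tcp_rot': [3.141, 0.002, -3.087], 'contact_force': [0.358, 0.833, -0.196], 'opening': 0.048}
pinch [0.4495 0.0968 0.258 ] z [ 0.002  0.    -1.   ] y [-0.055  0.998  0.   ]
slide [120.6, -220.0, -134.1] rot [0.783, 0.062, 0.043] tcp [ 0.5699 -0.1232  0.2712]
```

>>> carry_out(delta_rot=[[0.15,0.01,0.01],[0.3,0.02,0.02],[0.45,0.03,0.02],[0.6,0.04,0.03],[0.7,0.05,0.04],[0.783,0.062,0.043],[0.783,0.062,0.043],[0.783,0.062,0.043]], slide=[[20,-40,0],[40,-80,-10],[60,-120,-40],[80,-160,-70],[100,-190,-100],[120,-220,-134],[120,-220,-134],[120,-220,-134]], fingers=[0.55,0.55,0.55,0.55,0.55,0.55,0.55,0.55])

```text
time: 3.6
position: [0.5688, -0.1211, 0.2711]
tcp_rot: [2.356, -0.001, -3.041]
contact_force: [-0.2, -0.3, 0.2]
opening: 0.0487
```

```bash
python3 - <<'E'
from h import *
st();go([.549,.086,.061],Rt(5.7,45),.0)
s=arm.observe();im=arm.snapshot("wrist")[:,:,::-1].copy()
T=np.eye(4);T[:3,:3]=Ro.from_euler('xyz',s["tcp_rot"]).as_matrix();T[:3,3]=s["position"]
T=T@arm.calibration("wrist")["hand_eye"]
for n in ("handle","upper_frame"):
  print([(np.round(d["point"],4).tolist(),round(d["score"],2)) for d in arm.place_of(n,"wrist")])
im2=im.copy();draw(im2,upper(),Rl(.1),np.array([.534,.231,.06]),"wrist",(0,0,255),1,0,T)
cv2.imwrite("pics/w1.png",im2)
im=arm.snapshot("side");cv2.imwrite("pics/s1.png",im[:,:,::-1])
E
```

```text
{'time': 3.6, 'qpos': [-0.436, 0.351, 1.858, 0.659, 1.44, -2.371], 'position': [0.569, -0.121, 0.271], 'tcp_rot': [2.356, -0.001, -3.041], 'contact_force': [-0.232, -0.318, 0.229], 'opening': 0.049}
pinch [ 0.5582 -0.0175  0.1669] z [-0.072  0.703 -0.707] y [-0.07   0.704  0.707]
slide [-9.4, 103.4, -105.9] rot [0.0, -0.001, -0.001] tcp [ 0.5593 -0.0176  0.1652]
[([0.544, 0.0794, 0.0652], 0.95)]
[([0.5336, 0.227, 0.0644], 0.89)]
```

View pics/w1.png

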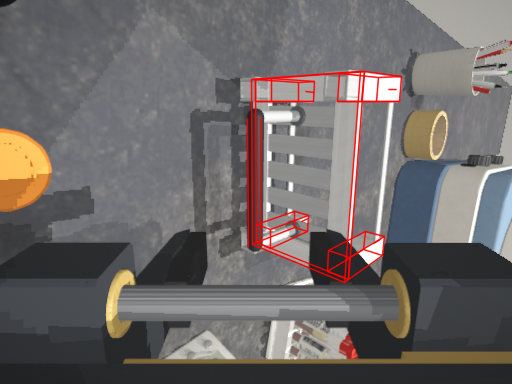

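View pics/s1.png

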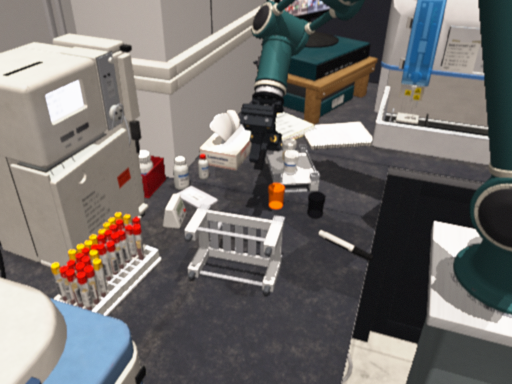

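The wrist view shows the black bar upright at column 255, rows 112–250, inside my overlay and centred between the fingers. The frame choice is confirmed, so I'm going in along the tool axis.

>>> carry_out(delta_rot=[[0,0,0],[0,0,0],[0,0,0],[0,0,0],[0,0,0],[0,0,0],[0,0,0]], slide=[[-2,25,-26],[-4,50,-52],[-6,70,-72],[-8,85,-88],[-9,95,-98],[-9,102,-105],[-9,102,-105]], fingers=[0.55,0.55,0.55,0.55,0.55,0.55,0.55])

```text
time: 4.68
position: [0.5598, -0.019, 0.1656]
tcp_rot: [2.356, -0.001, -3.04]
contact_force: [-0.7, -0.3, -0.0]
opening: 0.0485
```

```bash
python3 - <<'E'
from h import *
st();go([.549,.086,.061],Rt(5.7,45),.0)
im=arm.snapshot("wrist")[:,:,::-1].copy()
cv2.imwrite("pics/w2.png",im)
E
```

```text
{'time': 4.675, 'qpos': [-0.285, 0.438, 1.984, 0.776, 1.207, -2.429], 'position': [0.56, -0.019, 0.166], 'tcp_rot': [2.356, -0.001, -3.04], 'contact_force': [-0.65, -0.25, -0.01], 'opening': 0.049}
pinch [0.5492 0.0846 0.0614] z [-0.072  0.703 -0.707] y [-0.071  0.704  0.707]
slide [-0.5, 1.4, -0.4] rot [0.0, -0.001, -0.002] tcp [ 0.5593 -0.0176  0.1652]
```

View pics/w2.png

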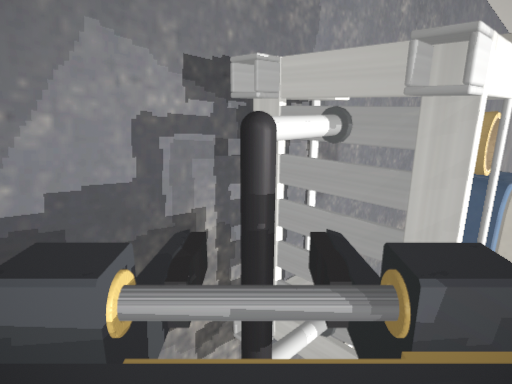

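The bar is centred between the fingers at column 258. Closing.

>>> carry_out(delta_rot=[[0,0,0],[0,0,0],[0,0,0],[0,0,0],[0,0,0],[0,0,0]], slide=[[0,0,0],[0,0,0],[0,0,0],[0,0,0],[0,0,0],[0,0,0]], fingers=[0.3,0.1,0,0,0,0], grip_force=58)

```text
time: 5.48
position: [0.5599, -0.0194, 0.1657]
tcp_rot: [2.357, -0.001, -3.041]
contact_force: [1.8, -0.9, -1.0]
opening: 0.0121
```

```bash
python3 - <<'E'
from h import *
st()
E
```

```text
{'time': 5.475, 'qpos': [-0.285, 0.437, 1.984, 0.776, 1.207, -2.429], 'position': [0.56, -0.019, 0.166], 'tcp_rot': [2.357, -0.001, -3.041], 'contact_force': [1.775, -0.934, -0.999], 'opening': 0.012}
pinch [0.5493 0.0842 0.0615] z [-0.072  0.703 -0.707] y [-0.071  0.704  0.707]
```

>>> carry_out(delta_rot=[[0,0,0],[0,0,0],[0,0,0],[0,0,0],[0,0,0],[0,0,0],[0,0,0],[0,0,0]], slide=[[0,0,10],[0,0,30],[0,0,55],[0,0,80],[0,0,105],[0,0,130],[0,0,145],[0,0,150]], fingers=[0,0,0,0,0,0,0,0])

```text
time: 6.48
position: [0.56, -0.0193, 0.3171]
tcp_rot: [2.357, 0.001, -3.041]
contact_force: [1.0, 0.7, -3.7]
opening: 0.0118
```

```bash
python3 - <<'E'
from h import *
st()
a=arm.snapshot("scene")[:,:,::-1];b=arm.snapshot("side")[:,:,::-1]
cv2.imwrite("pics/l1.png",np.hstack([crop(a,(140,80),(200,200),2),crop(b,(140,100),(200,200),2)]))
E
```

```text
{'time': 6.475, 'qpos': [-0.285, 0.227, 1.921, 0.726, 1.406, -2.237], 'position': [0.56, -0.019, 0.317], 'tcp_rot': [2.357, 0.001, -3.041], 'contact_force': [1.037, 0.679, -3.727], 'opening': 0.012}
pinch [0.5496 0.0842 0.2128] z [-0.071  0.703 -0.708] y [-0.072  0.704  0.706]
```

View pics/l1.png

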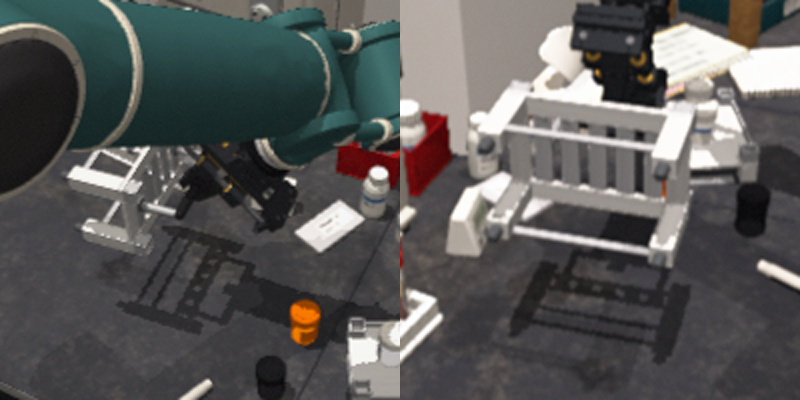

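The frame is held level with no droop. I'm rotating it upright about the bar.

>>> carry_out(delta_rot=[[-0.156,-0.016,0],[-0.313,-0.031,0],[-0.469,-0.047,0],[-0.625,-0.063,0],[-0.782,-0.078,0],[-0.938,-0.094,0],[-1.094,-0.11,0],[-1.25,-0.125,0],[-1.407,-0.141,0],[-1.563,-0.157,0]], slide=[[-2,19,15],[-4,41,27],[-6,64,36],[-8,88,41],[-10,113,43],[-13,137,41],[-15,161,36],[-17,185,27],[-19,206,15],[-21,225,0]], fingers=[0,0,0,0,0,0,0,0,0,0])

```text
time: 7.82
position: [0.5379, 0.2068, 0.314]
tcp_rot: [-2.352, -0.003, -3.043]
contact_force: [-0.4, 0.4, -4.8]
opening: 0.012
```

```bash
python3 - <<'E'
from h import *
st();go([.549,.1,.213],Rt(5.7,-45))
a=arm.snapshot("scene")[:,:,::-1];b=arm.snapshot("side")[:,:,::-1]
cv2.imwrite("pics/l2.png",np.hstack([crop(a,(140,80),(200,200),2),crop(b,(140,100),(200,200),2)]))
E
```

```text
{'time': 7.825, 'qpos': [0.52, 0.286, 1.854, -0.711, 1.437, -0.89], 'position': [0.538, 0.207, 0.314], 'tcp_rot': [-2.352, -0.003, -3.043], 'contact_force': [-0.397, 0.39, -4.783], 'opening': 0.012}
pinch [0.5479 0.1028 0.2103] z [ 0.068 -0.707 -0.704] y [-0.071  0.701 -0.71 ]
slide [0.7, -3.2, 3.1] rot [0.004, -0.003, 0.001] tcp [0.5387 0.2036 0.3172]
```

View pics/l2.png

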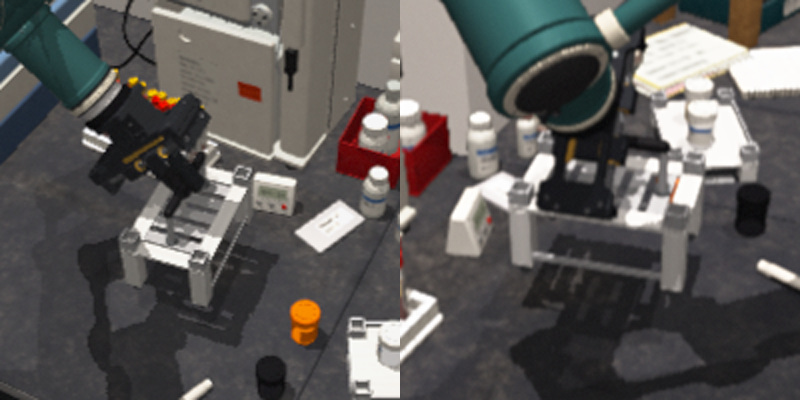

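```bash
cat > ov2.py <<'E'
from h import *
import sys
def ov(R,t,fn,offs=((165,140),(175,150)),E=None):
    o=[]
    for n,off in zip(("scene","side"),offs):
        im=arm.snapshot(n)[:,:,::-1].copy();c=crop(im,off,(130,98),3);d=c.copy();draw(d,E or upper(),R,t,n,(0,0,255),3,np.array(off));o.append(np.vstack([c,d]))
    cv2.imwrite(fn,np.hstack(o))
E
python3 - <<'E'
from ov2 import *
s=arm.observe();p=np.array([.548,.1025,.2103])
print([(n,d["point"].round(4) if hasattr(d["point"],"round") else d["point"],round(d["score"],2)) for n in("scene","side") for d in arm.place_of("upper_frame",n)])
ov(Ru(.1),p-[0,0,.147],"pics/l3.png")
E
```

```text
[('scene', [0.5467, 0.0964, 0.0617], 0.91), ('side', [0.548, 0.0962, 0.0595], 0.86), ('side', [0.7432, 0.0606, -0.0016], 0.24)]
```

View pics/l3.png

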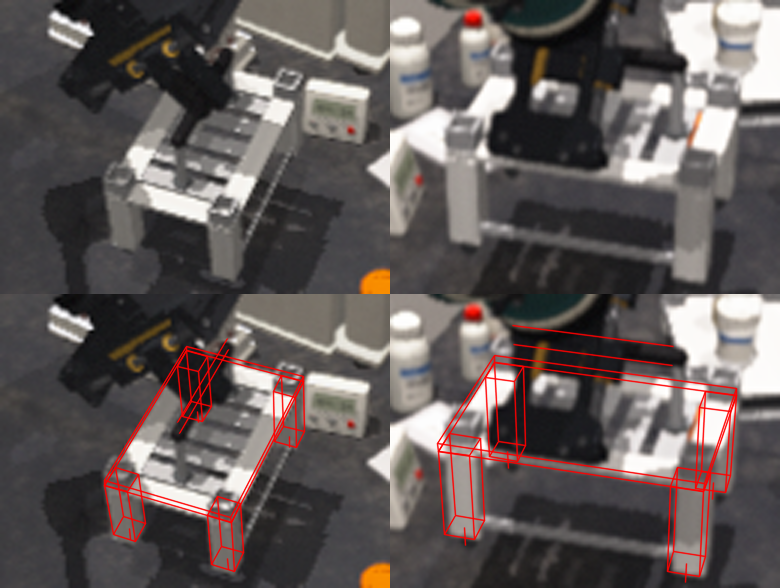

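>>> carry_out(delta_rot=[[0,0,0],[0,0,0],[0,0,0],[0,0,0],[0,0,0],[0,0,0],[0,0,0]], slide=[[0,0,-10],[0,0,-25],[0,0,-38],[0,0,-47],[0,0,-52],[0,0,-55],[0,0,-55]], fingers=[0,0,0,0,0,0,0])

```text
time: 9.0
position: [0.5389, 0.2058, 0.2607]
tcp_rot: [-2.356, -0.001, -3.042]
contact_force: [0.3, 0.0, -3.8]
opening: 0.0121
```

```bash
python3 - <<'E'
from ov2 import *
st()
print([(n,d["point"],round(d["score"],2)) for n in("scene","side") for d in arm.place_of("upper_frame",n)])
p=np.array([.548,.1035,.155])
ov(Ru(.1)@Ro.from_euler('x',-0).as_matrix(),p-[0,0,.147],"pics/l4.png")
E
```

```text
{'time': 9.0, 'qpos': [0.518, 0.348, 1.885, -0.722, 1.361, -0.829], 'position': [0.539, 0.206, 0.261], 'tcp_rot': [-2.356, -0.001, -3.042], 'contact_force': [0.323, 0.046, -3.763], 'opening': 0.012}
pinch [0.5491 0.1022 0.1565] z [ 0.07  -0.704 -0.707] y [-0.071  0.703 -0.707]
[('scene', [0.5463, 0.0999, 0.061], 0.9), ('side', [0.5493, 0.0993, 0.0651], 0.66)]
```

View pics/l4.png

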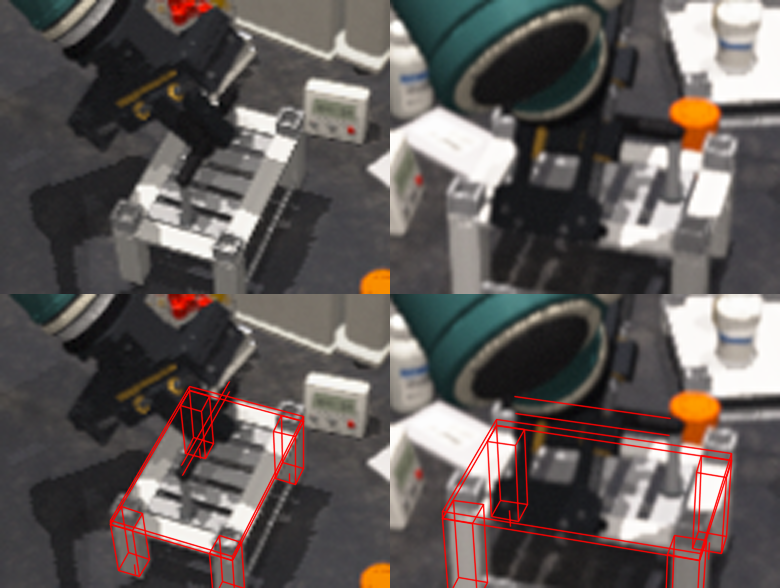

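>>> carry_out(delta_rot=[[0,0,0],[0,0,0],[0,0,0],[0,0,0]], slide=[[0,0,-3],[0,0,-6],[0,0,-8],[0,0,-8]], fingers=[0,0,0,0])

```text
time: 9.7
position: [0.5391, 0.2058, 0.253]
tcp_rot: [-2.356, -0.0, -3.042]
contact_force: [2.0, 0.7, -1.9]
opening: 0.0121
```

```bash
python3 - <<'E'
from ov2 import *
st()
p=np.array([.548,.1025,.147])
ov(Ru(.1),p-[0,0,.147],"pics/l5.png",((165,160),(175,170)))
print([(n,d["point"],round(d["score"],2)) for n in("scene","side") for d in arm.place_of("upper_frame",n)])
E
```

```text
{'time': 9.7, 'qpos': [0.517, 0.358, 1.888, -0.724, 1.351, -0.82], 'position': [0.539, 0.206, 0.253], 'tcp_rot': [-2.356, -0.0, -3.042], 'contact_force': [2.006, 0.726, -1.946], 'opening': 0.012}
pinch [0.5494 0.1021 0.1488] z [ 0.07  -0.704 -0.707] y [-0.07   0.703 -0.707]
[('scene', [0.5448, 0.0994, -0.0009], 0.67), ('side', [0.5486, 0.1002, 0.0027], 0.84)]
```

View pics/l5.png

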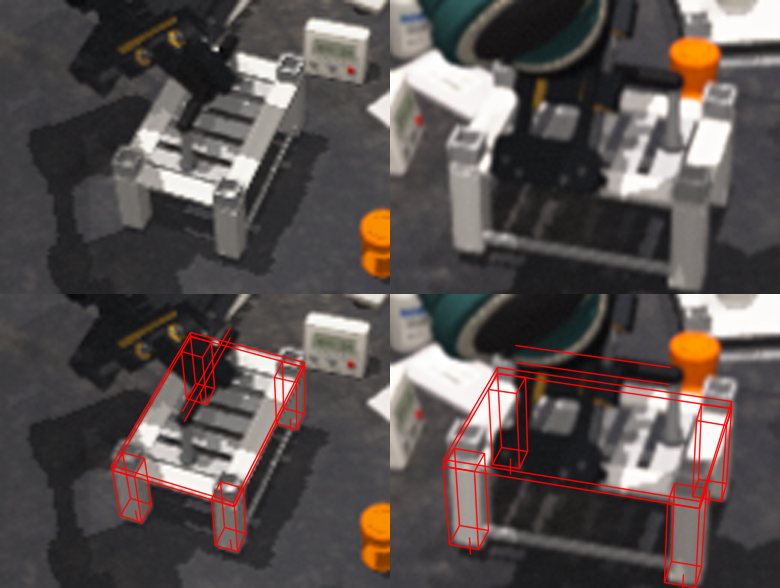

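The feet have started to touch: the measured load fell from 3.8 to 1.9 N. I'll ease the grip so the frame settles, then open.

>>> carry_out(delta_rot=[[0,0,0],[0,0,0],[0,0,0],[0,0,0]], slide=[[0,0,-1],[0,0,-1],[0,0,-1],[0,0,-1]], fingers=[0,0,0,0], grip_force=3)

```text
time: 10.4
position: [0.5391, 0.2059, 0.2525]
tcp_rot: [-2.356, 0.0, -3.042]
contact_force: [0.4, 1.3, 4.8]
opening: 0.0138
```

>>> carry_out(delta_rot=[[0,0,0],[0,0,0],[0,0,0],[0,0,0],[0,0,0]], slide=[[0,0,0],[0,0,0],[0,0,0],[0,0,0],[0,0,0]], fingers=[0.2,0.3,0.4,0.45,0.45])

```text
time: 11.02
position: [0.5388, 0.2057, 0.2516]
tcp_rot: [-2.356, -0.001, -3.042]
contact_force: [0.5, -0.4, -0.7]
opening: 0.0395
```

```bash
python3 - <<'E'
from ov2 import *
st()
ov(Ru(.1),np.array([.548,.1025,0]),"pics/l6.png",((165,160),(175,170)))
E
```

```text
{'time': 11.025, 'qpos': [0.517, 0.359, 1.889, -0.724, 1.35, -0.818], 'position': [0.539, 0.206, 0.252], 'tcp_rot': [-2.356, -0.001, -3.042], 'contact_force': [0.5, -0.402, -0.691], 'opening': 0.04}
pinch [0.549  0.102  0.1475] z [ 0.069 -0.704 -0.707] y [-0.071  0.703 -0.707]
```

View pics/l6.png

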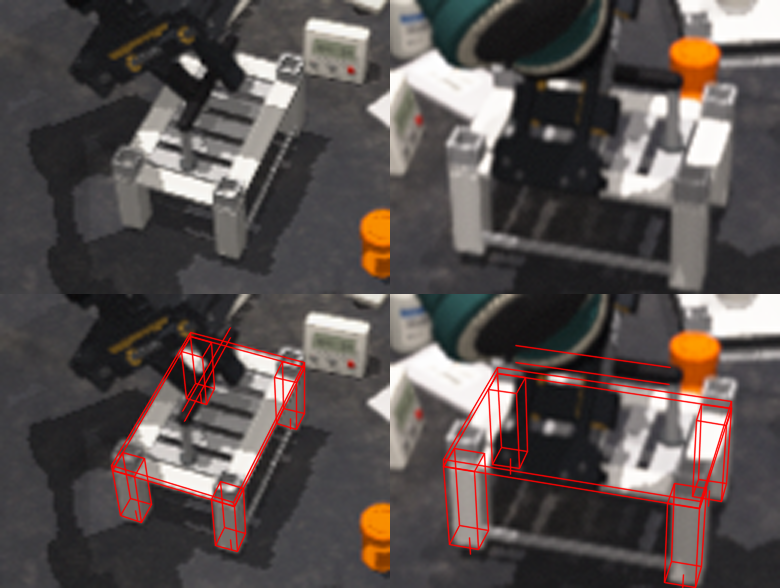

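The frame stands on its four feet and the overlay agrees at worktop level. I'm backing off along the tool axis, then swinging upright above it.

>>> carry_out(delta_rot=[[0,0,0],[0,0,0],[0,0,0],[0.15,0.015,0],[0.3,0.03,0],[0.45,0.045,0],[0.6,0.06,0],[0.781,0.078,0],[0.781,0.078,0],[0.781,0.078,0]], slide=[[-2,20,20],[-5,50,50],[-8,80,80],[-8,70,110],[-7,60,140],[-5,40,150],[0,10,160],[5,-30,170],[10,-80,180],[10,-104,190]], fingers=[0.45,0.45,0.45,0.6,0.6,0.6,0.6,0.6,0.6,0.6])

```text
time: 12.38
position: [0.5487, 0.0991, 0.4422]
tcp_rot: [-3.14, -0.001, -3.044]
contact_force: [0.0, 0.3, 0.7]
opening: 0.0529
```

```bash
cat >> h.py <<'E'
def wT():
    s=arm.observe();T=np.eye(4);T[:3,:3]=Ro.from_euler('xyz',s["tcp_rot"]).as_matrix();T[:3,3]=s["position"]
    return T@arm.calibration("wrist")["hand_eye"]
E
python3 - <<'E'
from ov2 import *
st(); T=wT(); im=arm.snapshot("wrist")[:,:,::-1].copy(); cv2.imwrite("pics/w3r.png",im); np.save("T3.npy",T)
for n in ("handle","upper_frame"):
  print([(np.round(d["point"],4).tolist(),round(d["score"],2)) for d in arm.place_of(n,"wrist")])
d=im.copy();draw(d,upper(),Ru(.1),np.array([.548,.1025,0]),"wrist",(0,0,255),1,0,T);cv2.imwrite("pics/w3.png",d)
go([.58,-.25,.45-.147],Rt(-63,0))
E
```

```text
{'time': 12.375, 'qpos': [0.134, 0.02, 1.811, -0.001, 1.311, -1.534], 'position': [0.549, 0.099, 0.442], 'tcp_rot': [-3.14, -0.001, -3.044], 'contact_force': [0.009, 0.349, 0.717], 'opening': 0.053}
pinch [0.5486 0.0989 0.2949] z [-0.    -0.001 -1.   ] y [-0.097  0.995 -0.001]
[([0.5465, 0.0999, 0.1482], 0.76), ([0.5453, 0.0976, 0.006], 0.27)]
[([0.5453, 0.0993, 0.0049], 0.81)]
slide [31.1, -350.7, 7.9] rot [0.001, 0.0, -1.197] tcp [ 0.58   -0.25    0.4503]
```

View pics/w3.png

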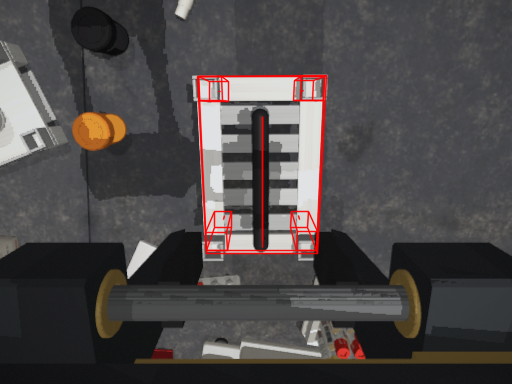

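The wrist overlay fits the standing frame: bar at column 261, rows 108–252, deck outline on the red lines. Next I'll look at the base from above before picking up.

>>> carry_out(delta_rot=[[0,0,-0.15],[0,0,-0.3],[0,0,-0.45],[0,0,-0.6],[0,0,-0.75],[0,0,-0.9],[0,0,-1.05],[0,0,-1.197],[0,0,-1.197],[0,0,-1.197]], slide=[[5,-50,8],[10,-100,8],[15,-150,8],[20,-200,8],[25,-250,8],[30,-300,8],[30,-350,8],[30,-350,8],[30,-350,8],[30,-350,8]], fingers=[0.6,0.6,0.6,0.6,0.6,0.6,0.6,0.6,0.6,0.6])

```text
time: 13.78
position: [0.5792, -0.2471, 0.4492]
tcp_rot: [-3.141, -0.002, 2.049]
contact_force: [0.1, 0.2, 0.4]
opening: 0.0526
```

```bash
python3 - <<'E'
from ov2 import *
st(); T=wT(); im=arm.snapshot("wrist")[:,:,::-1].copy(); cv2.imwrite("pics/w4r.png",im); np.save("T4.npy",T)
for n in ("base_frame","socket","jar_a"):
  print(n,[(np.round(d["point"],4).tolist(),round(d["score"],2)) for d in arm.place_of(n,"wrist")])
d=im.copy();draw(d,base(),Ru(np.radians(-63)),np.array([.534,-.248,0]),"wrist",(0,0,255),1,0,T);cv2.imwrite("pics/w4.png",d)
E
```

```text
{'time': 13.775, 'qpos': [-0.443, 0.156, 1.652, 0.0, 1.336, -0.921], 'position': [0.579, -0.247, 0.449], 'tcp_rot': [-3.141, -0.002, 2.049], 'contact_force': [0.125, 0.214, 0.441], 'opening': 0.053}
pinch [ 0.579  -0.2469  0.3019] z [-0.002  0.001 -1.   ] y [ 0.888  0.46  -0.001]
base_frame [([0.5378, -0.2438, -0.0012], 0.88), ([0.5294, -0.2105, 0.0301], 0.23)]
socket [([0.6186, -0.2987, 0.0459], 0.75)]
jar_a [([0.5315, -0.0878, 0.0015], 0.93), ([0.5322, -0.2122, 0.0317], 0.91), ([0.5528, -0.2742, 0.0299], 0.83)]
```

View pics/w4.png

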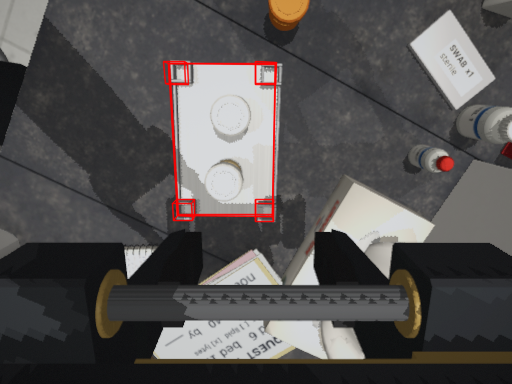

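View pics/w4r.png

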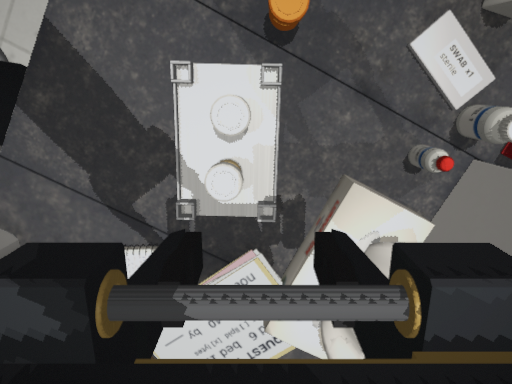

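```bash
python3 - <<'E'
import cv2,numpy as np
im=cv2.imread("pics/w4r.png");o=[]
for x,y in((181,72),(271,75),(186,209),(266,210)):
    c=crop=cv2.resize(im[y-16:y+16,x-20:x+20],None,fx=10,fy=9,interpolation=cv2.INTER_CUBIC)
    for i in range(0,40,5): cv2.line(c,(i*10+5,0),(i*10+5,4 if i%10 else 9),(0,255,0),1); cv2.putText(c,str(x-20+i),(i*10,18),0,.35,(0,255,0),1)
    for i in range(0,32,5): cv2.line(c,(0,i*9+4),(6,i*9+4),(0,255,0),1); cv2.putText(c,str(y-16+i),(8,i*9+8),0,.35,(0,255,0),1)
    o.append(c)
cv2.imwrite("pics/z4.png",np.vstack([np.hstack(o[:2]),np.hstack(o[2:])]))
E
```

```text
(no output)
```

View pics/z4.png

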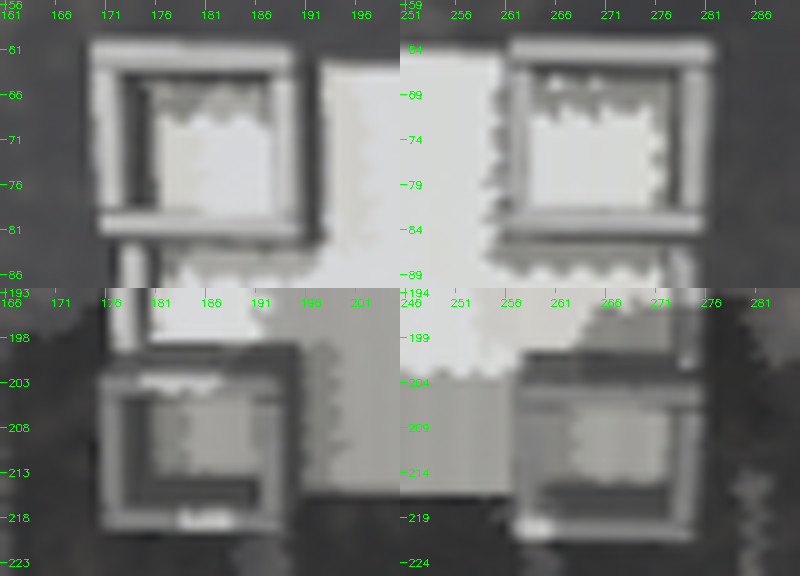

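```bash
python3 - <<'E'
from h import *
from scipy.optimize import least_squares
T=np.load("T4.npy")
uv=np.array([(180.1,70.8),(271.25,73.8),(184.7,210.8),(266.15,212.8)])
M=np.array([(sx*.079,sy*.049,.048) for sx,sy in((-1,-1),(-1,1),(1,-1),(1,1))])
def f(p,z=0):
    return (proj(M@Ru(p[2]).T+[p[0],p[1],z],"wrist",T)-uv).ravel()
r=least_squares(f,[.534,-.248,-1.1]);print(r.x,np.degrees(r.x[2]),r.fun.round(1))
r=least_squares(lambda p:f(p,p[3]),[.534,-.248,-1.1,0]);print(r.x,np.degrees(r.x[2]),r.fun.round(1))
E
```

```text
[ 0.53819609 -0.24584319 -1.12201352] -64.28663919861889 [-0.   0.1  0.1 -0.3 -0.2  0.   0.1  0.2]
[ 5.38162152e-01 -2.45920016e-01 -1.12199402e+00 -6.88240804e-04] -64.28552215929345 [ 0.1  0.2 -0.  -0.2 -0.2 -0.1  0.1  0.1]
```

```bash
python3 - <<'E'
import cv2,numpy as np
im=cv2.imread("pics/w3r.png");o=[]
for x,y in((211,88),(312,88),(215,245),(303,245)):
    c=cv2.resize(im[y-16:y+16,x-20:x+20],None,fx=10,fy=9,interpolation=cv2.INTER_CUBIC)
    for i in range(0,40,5): cv2.line(c,(i*10+5,0),(i*10+5,4 if i%10 else 9),(0,255,0),1); cv2.putText(c,str(x-20+i),(i*10,18),0,.35,(0,0,255),1)
    for i in range(0,32,5): cv2.line(c,(0,i*9+4),(6,i*9+4),(0,255,0),1); cv2.putText(c,str(y-16+i),(8,i*9+8),0,.35,(0,0,255),1)
    o.append(c)
cv2.imwrite("pics/z3.png",np.vstack([np.hstack(o[:2]),np.hstack(o[2:])]))
E
```

```text
(no output)
```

View pics/z3.png

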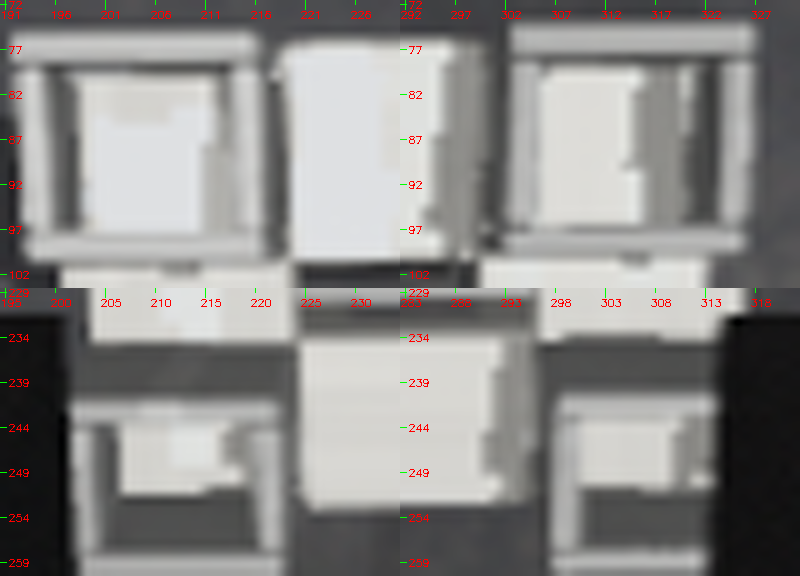

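```bash
python3 - <<'E'
from h import *
from scipy.optimize import least_squares
T=np.load("T3.npy")
uv=np.array([(204.45,87.9),(314.5,87.0),(212.3,0)])
M=np.array([(sx*.079,sy*.049,.110) for sx,sy in((-1,-1),(-1,1),(1,-1))])
def f(p): return (proj(M@Ru(p[2]).T+[p[0],p[1],0],"wrist",T)-uv).ravel()[:5]
r=least_squares(f,[.548,.102,.1]);print(r.x,np.degrees(r.x[2]),r.fun.round(1))
go([r.x[0],r.x[1],.147+.08],Rt(np.degrees(r.x[2]),0))
go([r.x[0],r.x[1],.147],Rt(np.degrees(r.x[2]),0))
E
```

```text
[0.54842104 0.10119778 0.10467266] 5.997301926742563 [-0.   0.   0.1 -0.  -0. ]
slide [-30.6, 348.6, -75.5] rot [0.0, -0.001, 1.2] tcp [0.5484 0.1012 0.3743]
slide [-30.6, 348.6, -155.5] rot [0.0, -0.001, 1.2] tcp [0.5484 0.1012 0.2943]
```

>>> carry_out(delta_rot=[[0,0,0.15],[0,0,0.3],[0,0,0.45],[0,0,0.6],[0,0,0.75],[0,0,0.9],[0,0,1.05],[0,0,1.2],[0,0,1.2],[0,0,1.2]], slide=[[-4,45,0],[-8,90,0],[-12,135,0],[-16,180,0],[-20,225,-15],[-24,270,-30],[-28,315,-45],[-31,348,-60],[-31,348,-75],[-31,348,-75]], fingers=[0.6,0.6,0.6,0.6,0.6,0.6,0.6,0.6,0.6,0.6])

```text
time: 15.22
position: [0.5472, 0.0995, 0.3732]
tcp_rot: [-3.14, -0.004, -3.039]
contact_force: [-0.9, 0.2, -0.2]
opening: 0.0525
```

```bash
python3 - <<'E'
from h import *
st(); go([.5484,.1012,.147],Rt(6,0))
T=wT(); im=arm.snapshot("wrist")[:,:,::-1].copy()
draw(im,upper(),Ru(.1047),np.array([.5484,.1012,0]),"wrist",(0,0,255),1,0,T);cv2.imwrite("pics/w5.png",im)
E
```

```text
{'time': 15.225, 'qpos': [0.135, 0.064, 1.895, -0.001, 1.187, -1.537], 'position': [0.547, 0.099, 0.373], 'tcp_rot': [-3.14, -0.004, -3.039], 'contact_force': [-0.869, 0.234, -0.205], 'opening': 0.053}
pinch [0.5466 0.0992 0.2259] z [-0.003 -0.002 -1.   ] y [-0.102  0.995 -0.001]
slide [1.2, 1.7, -78.9] rot [0.002, -0.003, 0.002] tcp [0.5484 0.1012 0.2943]
```

View pics/w5.png

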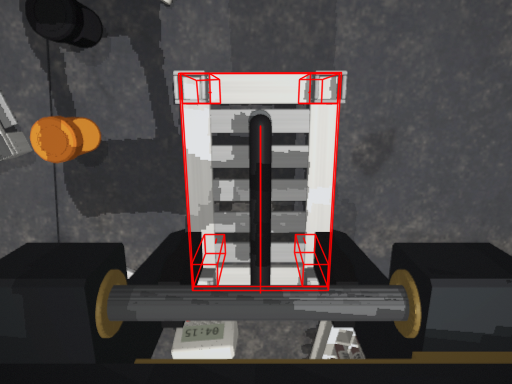

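The bar is centred at column 260, so I'm lowering and gripping.

>>> carry_out(delta_rot=[[0,0,0],[0,0,0],[0,0,0],[0,0,0],[0,0,0],[0,0,0],[0,0,0],[0,0,0],[0,0,0],[0,0,0]], slide=[[0,0,-20],[0,0,-45],[0,0,-65],[0,0,-75],[0,0,-79],[0,0,-79],[0,0,-79],[0,0,-79],[0,0,-79],[0,0,-79]], fingers=[0.6,0.6,0.6,0.6,0.6,0.6,0.3,0.1,0,0], grip_force=40)

```text
time: 16.52
position: [0.5478, 0.0998, 0.2959]
tcp_rot: [-3.141, -0.0, -3.039]
contact_force: [0.9, 2.3, 1.6]
opening: 0.0148
```

>>> carry_out(delta_rot=[[0,0,0],[0,0,0],[0,0,0],[0,0,0],[0,0,0],[0,0,0],[0,0,0],[0,0,0],[0,0,0],[0,0,0]], slide=[[0,0,0],[0,0,0],[0,0,5],[0,0,25],[0,0,50],[0,0,80],[0,0,110],[0,0,130],[0,0,140],[0,0,140]], fingers=[0,0,0,0,0,0,0,0,0,0])

```text
time: 17.77
position: [0.5478, 0.0997, 0.4358]
tcp_rot: [-3.141, -0.0, -3.039]
contact_force: [1.0, 0.5, -3.8]
opening: 0.0124
```

```bash
python3 - <<'E'
from ov2 import *
st(); T=wT(); np.save("T6.npy",T)
im=arm.snapshot("wrist")[:,:,::-1].copy();cv2.imwrite("pics/w6r.png",im)
s=arm.observe();P=np.array(s["position"])-[0,0,.147]
draw(im,upper(),Ru(.1047),P-[0,0,.147],"wrist",(0,0,255),1,0,T);cv2.imwrite("pics/w6.png",im)
ov(Ru(.1047),P-[0,0,.147],"pics/l7.png",((165,110),(175,130)))
E
```

```text
{'time': 17.775, 'qpos': [0.135, 0.022, 1.821, -0.001, 1.299, -1.538], 'position': [0.548, 0.1, 0.436], 'tcp_rot': [-3.141, -0.0, -3.039], 'contact_force': [1.006, 0.489, -3.764], 'opening': 0.012}
pinch [0.5478 0.0996 0.2885] z [-0.    -0.001 -1.   ] y [-0.103  0.995 -0.001]
```

View pics/w6.png

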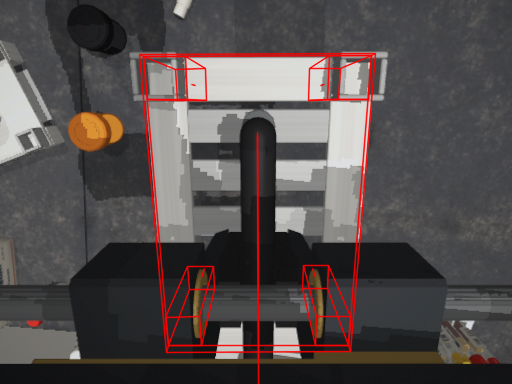

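View pics/l7.png

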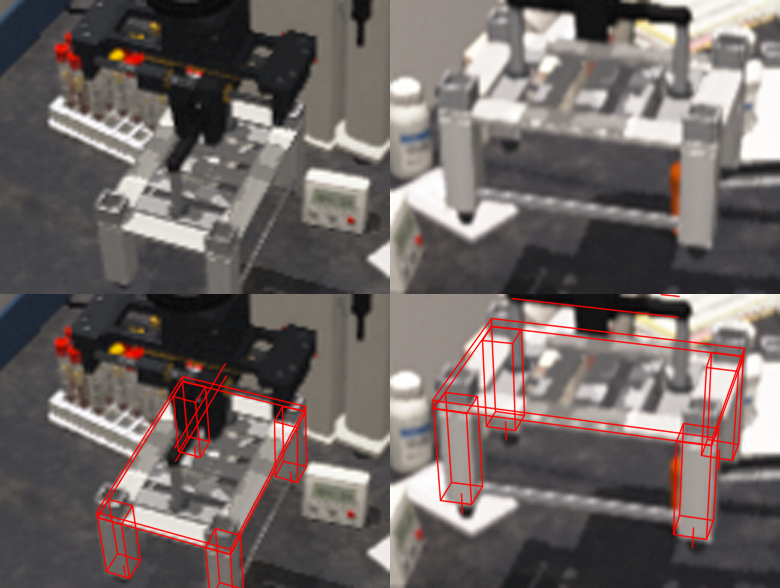

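```bash
cat > zoom.py <<'E'
import cv2,numpy as np
def zoom(im,pts,fn,w=40,h=30,s=10):
    o=[]
    for x,y in pts:
        c=cv2.resize(im[y-h//2:y+h//2,x-w//2:x+w//2],None,fx=s,fy=s,interpolation=cv2.INTER_CUBIC)
        for i in range(0,w,5): X=int(i*s+s/2-.5);cv2.line(c,(X,0),(X,5),(0,255,0),1); cv2.putText(c,str(x-w//2+i),(X-8,16),0,.35,(0,0,255),1)
        for i in range(0,h,5): Y=int(i*s+s/2-.5);cv2.line(c,(0,Y),(5,Y),(0,255,0),1); cv2.putText(c,str(y-h//2+i),(8,Y+4),0,.35,(0,0,255),1)
        o.append(c)
    cv2.imwrite(fn,np.vstack([np.hstack(o[:2]),np.hstack(o[2:])]) if len(o)==4 else np.hstack(o))
E
python3 - <<'E'
from h import *
from zoom import *
im=cv2.imread("pics/w6r.png");zoom(im,[(155,77),(363,77)],"pics/z6.png",60,60,6)
a=arm.snapshot("scene")[:,:,::-1].copy();cv2.imwrite("pics/sc6.png",a)
b=arm.snapshot("side")[:,:,::-1].copy();cv2.imwrite("pics/sd6.png",b)
zoom(b,[(330-0,200)],"pics/zz.png",40,30,10) if 0 else None
o=[]
for im,(x,y) in((a,(220,165)),(b,(245,175))):
    c=cv2.resize(im[y-60:y+60,x-48:x+52],None,fx=4,fy=5,interpolation=cv2.INTER_CUBIC)
    for i in range(0,100,10): cv2.line(c,(i*4+2,0),(i*4+2,5),(0,255,0),1);cv2.putText(c,str(x-48+i),(i*4-6,16),0,.35,(0,0,255),1)
    for i in range(0,120,10): cv2.line(c,(0,i*5+2),(5,i*5+2),(0,255,0),1);cv2.putText(c,str(y-60+i),(8,i*5+6),0,.35,(0,0,255),1)
    o.append(c)
cv2.imwrite("pics/zs6.png",np.hstack(o))
E
```

```text
(no output)
```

View pics/z6.png

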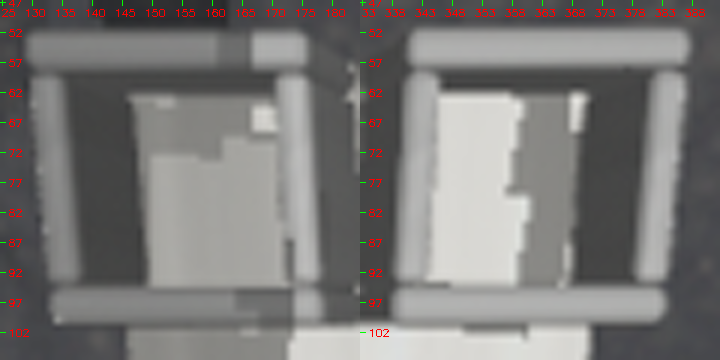

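View pics/zs6.png

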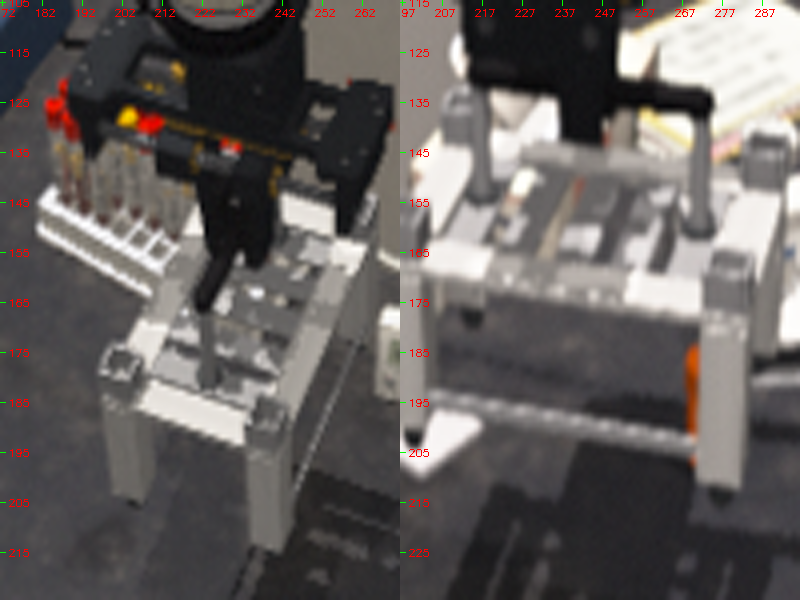

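```bash
cat > fit6.py <<'E'
from h import *
from scipy.optimize import least_squares
T=np.load("T6.npy")
def cc(L,x0,y0,s): return np.array([(x0+x/s-.5,y0+y/s-.5) for x,y in L])
W=np.vstack([cc([(27,32),(307,32),(50,323),(322,320)],125,47,6),cc([(48,28),(330,30),(33,322),(306,320)],333,47,6)])
MW=[]
for sy in(-1,1):
    for dx in(-1,1):
        for dy in(-1,1): MW.append((-.079+dx*.011,sy*.049+dy*.011,.110))
MW=np.array(MW)
sd=np.array([(200.3,202.),(277.2,215.5),(214.8,180)]);MS=np.array([(.079,.049,0),(-.079,.049,0),(.079,-.049,0)])
sc=np.array([(205.,205.3)]);MC=np.array([(-.079,.049,0)])
P0=np.array([.5478,.0996,.2885-.147])
def f(p,parts=False):
    R=Ro.from_rotvec(p[3:]).as_matrix()@Ru(.1026);t=P0+p[:3]
    r=[(proj(M@R.T+t,n,TT)-uv) for M,n,TT,uv in((MW,"wrist",T,W),(MS,"side",None,sd),(MC,"scene",None,sc))]
    return r if parts else np.concatenate([x.ravel() for x in r]+[p[3:]*20])
if __name__=="__main__":
    r=least_squares(f,np.zeros(6));print((r.x[:3]*1000).round(1),np.degrees(r.x[3:]).round(2));[print(x.round(1).tolist()) for x in f(r.x,True)]
    print("zero");[print(x.round(1).tolist()) for x in f(np.zeros(6),True)]
    g=lambda p:np.concatenate([f(p)[:16],p[3:]*100]);r=least_squares(g,np.zeros(6));print("wrist only",(r.x[:3]*1000).round(1),np.degrees(r.x[3:]).round(2))
E
python3 fit6.py
```

```text
[-0.8  0.4 -3.4] [-0.12  0.79 -0.04]
[[-0.9, -0.8], [0.1, -0.8], [0.2, 0.2], [0.7, 0.7], [-0.1, -0.2], [0.6, -0.6], [-0.7, 0.3], [-0.3, 0.6]]
[[-1.0, 2.5], [-1.5, -0.3], [-0.8, 0.1]]
[[1.4, -0.5]]
zero
[[-4.1, -3.1], [-2.4, -3.2], [-3.0, -1.4], [-1.8, -0.9], [-0.1, -2.7], [1.3, -3.1], [-0.6, -1.4], [0.6, -1.2]]
[[-1.4, 0.5], [-1.7, -1.5], [-1.2, -1.8]]
[[1.6, -1.2]]
wrist only [ 0.9  0.8 -2.3] [ 0.05 -0.13  0.01]
```

```bash
python3 - <<'E'
from h import *
go([.5371,-.2452,.2885],Rt(-64.29,0))
E
```

```text
slide [-10.4, -344.9, 1.6] rot [-0.001, -0.003, -1.225] tcp [ 0.5371 -0.2452  0.4358]
```

>>> carry_out(delta_rot=[[0,0,-0.08],[0,0,-0.2],[0,0,-0.32],[0,0,-0.44],[0,0,-0.56],[0,0,-0.68],[0,0,-0.8],[0,0,-0.92],[0,0,-1.04],[0,0,-1.12]], slide=[[0,-20,0],[0,-50,0],[-2,-85,0],[-3,-120,0],[-4,-155,0],[-6,-190,0],[-7,-225,0],[-8,-260,0],[-9,-295,0],[-10,-320,0]], fingers=[0,0,0,0,0,0,0,0,0,0])

```text
time: 19.27
position: [0.5375, -0.2217, 0.4348]
tcp_rot: [-3.14, -0.002, 2.121]
contact_force: [-0.2, -0.1, -3.3]
opening: 0.0127
```

>>> carry_out(delta_rot=[[0,0,-0.06],[0,0,-0.09],[0,0,-0.105],[0,0,-0.105],[0,0,-0.105]], slide=[[0,-12,0],[0,-20,0],[0,-25,0],[0,-25,0],[0,-25,0]], fingers=[0,0,0,0,0])

```text
time: 19.9
position: [0.5379, -0.2448, 0.4357]
tcp_rot: [-3.141, -0.001, 2.02]
contact_force: [-0.5, -0.1, -3.1]
opening: 0.012
```

```bash
python3 - <<'E'
from ov2 import *
st();go([.5371,-.2452,.2885],Rt(-64.29,0))
T=wT();im=arm.snapshot("wrist")[:,:,::-1].copy();cv2.imwrite("pics/w7.png",im);np.save("T7.npy",T)
s=arm.observe();P=np.array(s["position"])-[0,0,.147]+[.0011,-.0006,-.0023]
ov(Ru(np.radians(-64.29)),P-[0,0,.147],"pics/l8.png",((285,150),(230,65)))
E
```

```text
{'time': 19.9, 'qpos': [-0.469, 0.088, 1.752, 0.0, 1.303, -0.919], 'position': [0.538, -0.245, 0.436], 'tcp_rot': [-3.141, -0.001, 2.02], 'contact_force': [-0.508, -0.145, -3.057], 'opening': 0.012}
pinch [ 0.5377 -0.2447  0.2884] z [-0.001  0.001 -1.   ] y [ 0.901  0.435 -0.001]
slide [-0.8, -0.4, 0.1] rot [-0.001, -0.001, -0.001] tcp [ 0.5371 -0.2452  0.4358]
```

View pics/w7.png

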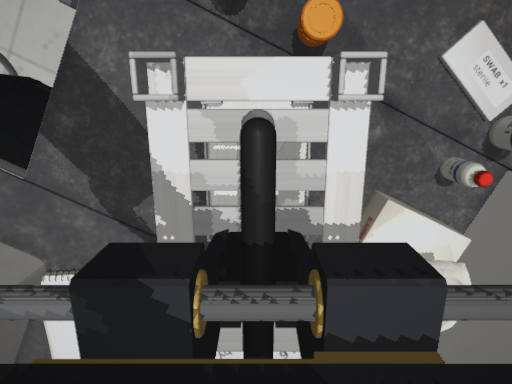

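View pics/l8.png

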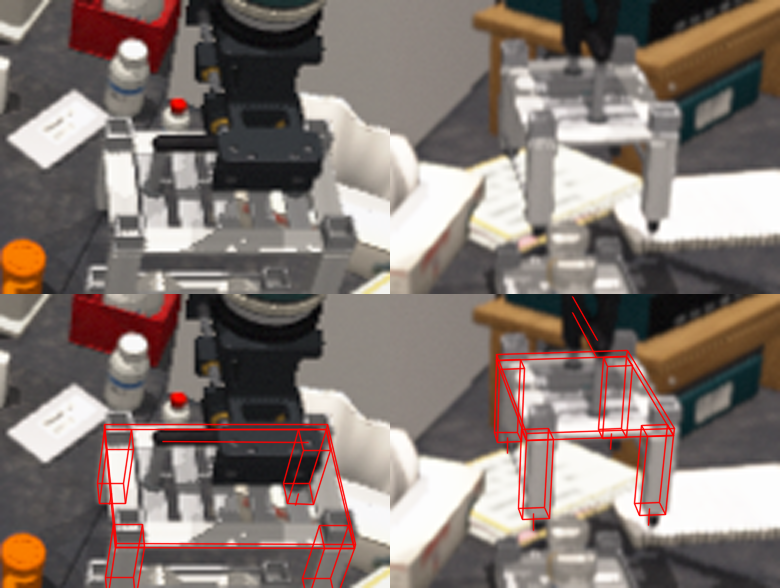

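```bash
python3 - <<'E'
from h import *
o=[]
R,t=Ru(np.radians(-64.29)),np.array([.5382,-.2458,0])
for f,n,off in(("scene0","scene",(300,225)),("side0","side",(250,135))):
    im=cv2.imread(f"pics/{f}.png");c=crop(im,off,(98,66),4);d=c.copy();draw(d,base(),R,t,n,(0,0,255),4,np.array(off)-.5+.125);o.append(np.vstack([c,d]))
cv2.imwrite("pics/b1.png",np.hstack(o))
E
```

```text
(no output)
```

View pics/b1.png

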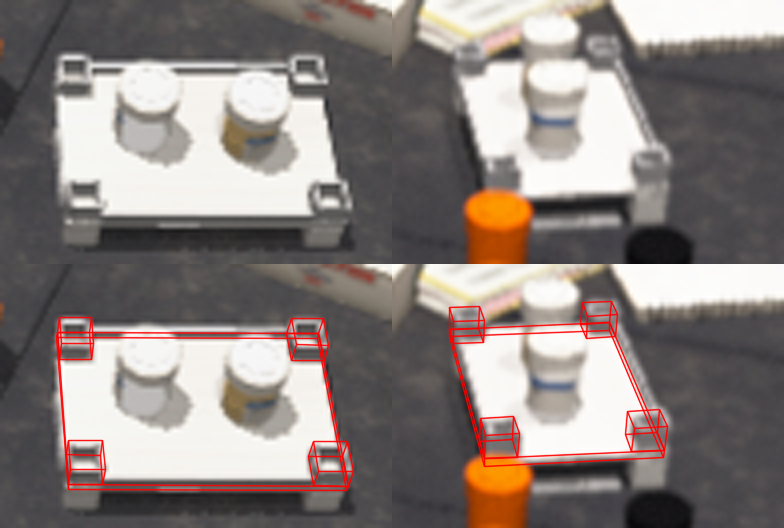

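The overlay offset on the frame (about 1 px right, 2 px down in the side view) matches the one on the base itself, so it comes from the side camera's calibration. The relative alignment is good. I'll correct by under 1 mm and lower to just above the sockets.

>>> carry_out(delta_rot=[[0,0,-0.001],[0,0,-0.001],[0,0,-0.001],[0,0,-0.001],[0,0,-0.001],[0,0,-0.001],[0,0,-0.001]], slide=[[-0.8,-0.4,-10],[-0.8,-0.4,-28],[-0.8,-0.4,-46],[-0.8,-0.4,-60],[-0.8,-0.4,-70],[-0.8,-0.4,-76],[-0.8,-0.4,-76]], fingers=[0,0,0,0,0,0,0])

```text
time: 20.92
position: [0.537, -0.2457, 0.3594]
tcp_rot: [-3.141, -0.001, 2.018]
contact_force: [0.1, 0.1, -2.9]
opening: 0.0122
```

```bash
python3 - <<'E'
from ov2 import *
st();go([.5371,-.2452,.28],Rt(-64.29,0))
o=[]
for n,off in(("scene",(300,180)),("side",(250,95))):
    im=arm.snapshot(n)[:,:,::-1];o.append(crop(im,off,(98,110),4))
cv2.imwrite("pics/l9.png",np.hstack(o))
E
```

```text
{'time': 20.925, 'qpos': [-0.471, 0.139, 1.839, -0.0, 1.166, -0.919], 'position': [0.537, -0.246, 0.359], 'tcp_rot': [-3.141, -0.001, 2.018], 'contact_force': [0.09, 0.1, -2.931], 'opening': 0.012}
pinch [ 0.5368 -0.2456  0.2121] z [-0.001  0.001 -1.   ] y [ 0.901  0.433 -0.001]
slide [0.1, 0.5, 67.9] rot [-0.001, -0.001, 0.001] tcp [ 0.5371 -0.2452  0.4273]
```

View pics/l9.png

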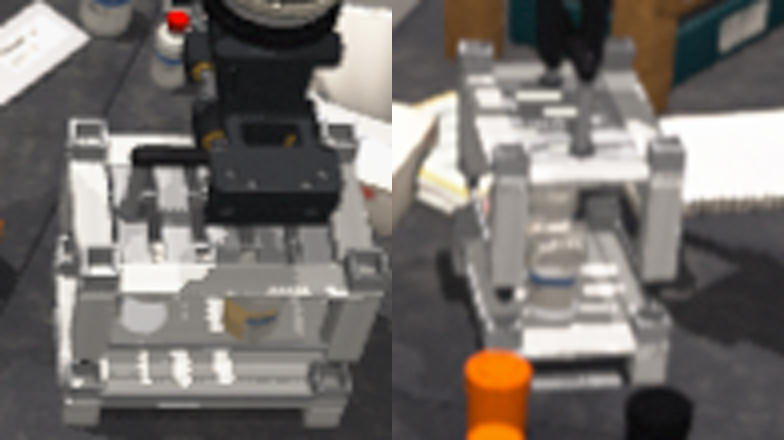

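```bash
python3 - <<'E'
from h import *
from zoom import zoom
R,t=Ru(np.radians(-64.29)),np.array([.5382,-.2458,0])
for n in("side","scene"):
    for sx in(-1,1):
        for sy in(-1,1):
            q=np.array([[sx*.079,sy*.049,.062],[sx*.079,sy*.049,.048]])@R.T+t
            p=proj(q,n);print(n,sx,sy,p.round(1).tolist(),(p[1]-p[0]).round(1))
a=arm.snapshot("side")[:,:,::-1].copy()
zoom(a,[(376-0,170),(414,170)],"pics/z9.png",36,50,10) if 0 else zoom(a,[(250+28,165),(250+66,165)],"pics/z9.png",36,50,10)
b=arm.snapshot("scene")[:,:,::-1].copy()
zoom(b,[(323,270),(383,270)],"pics/z9b.png",36,50,10)
E
```

```text
side -1 -1 [[313.7, 168.6], [313.2, 173.2]] [-0.4  4.6]
side -1 1 [[276.7, 170.3], [276.5, 175.0]] [-0.2  4.6]
side 1 -1 [[301.8, 141.4], [301.5, 145.7]] [-0.3  4.3]
side 1 1 [[268.4, 142.7], [268.2, 147.1]] [-0.1  4.3]
scene -1 -1 [[321.7, 269.3], [321.2, 272.2]] [-0.5  2.9]
scene -1 1 [[319.0, 238.1], [318.6, 241.1]] [-0.4  3. ]
scene 1 -1 [[383.9, 269.7], [382.8, 272.6]] [-1.   2.9]
scene 1 1 [[377.9, 238.4], [377.0, 241.4]] [-0.9  3. ]
```

View pics/z9.png

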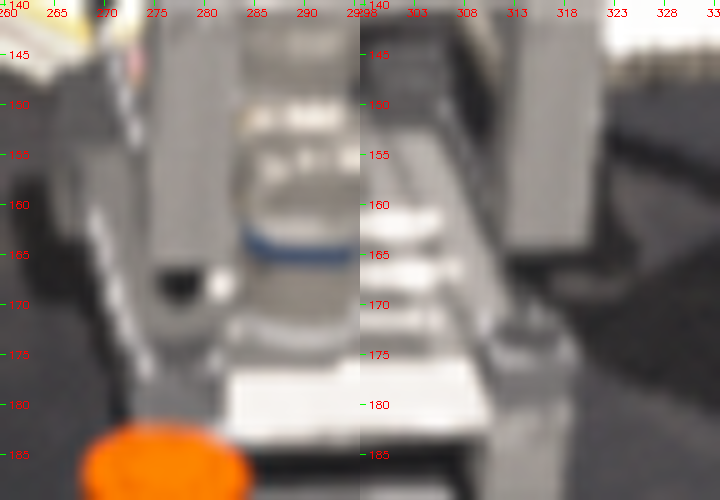

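View pics/z9b.png

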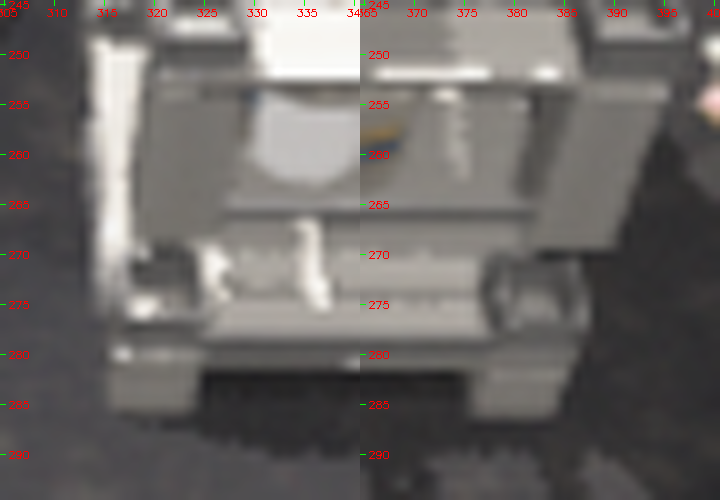

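```bash
python3 - <<'E'
from h import *
R,t=Ru(np.radians(-64.29)),np.array([.5382,-.2458,0])
for nm,z in(("leg",0),("rim",.048),("postbottom",.0775),("cuptop",.1715)):
    q=np.array([[x,-.060,z] for x in(-.09,-.068,.068,.09)])@R.T+t
    print(nm,proj(q,"scene").round(1).tolist())
im=arm.snapshot("scene")[:,:,::-1].copy();cv2.imwrite("pics/sc10.png",im)
c=crop(im,(305,232),(95,60),8);
for i in range(0,95,5): cv2.line(c,(i*8+4,0),(i*8+4,6),(0,255,0),1);cv2.putText(c,str(305+i),(i*8-6,18),0,.38,(0,0,255),1)
for i in range(0,60,5): cv2.line(c,(0,i*8+4),(6,i*8+4),(0,255,0),1);cv2.putText(c,str(232+i),(8,i*8+8),0,.38,(0,0,255),1)
cv2.imwrite("pics/z10.png",c)
E
```

```text
leg [[315.8, 285.5], [324.1, 285.6], [375.9, 285.9], [384.3, 286.0]]
rim [[317.2, 275.9], [325.8, 276.0], [379.2, 276.3], [387.9, 276.4]]
postbottom [[318.2, 269.7], [326.9, 269.8], [381.3, 270.1], [390.1, 270.2]]
cuptop [[321.4, 248.3], [330.7, 248.4], [388.6, 248.7], [398.0, 248.7]]
```

View pics/z10.png

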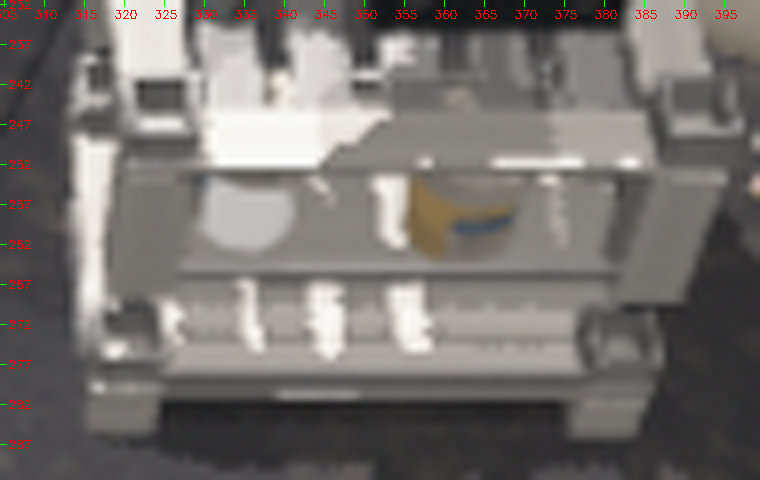

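```bash
python3 - <<'E'
from h import *
R,t=Ru(np.radians(-64.29)),np.array([.5382,-.2458,0])
for nm,z in(("leg",0),("rim",.048),("postbottom",.0775),("cuptop",.1715)):
    q=np.array([[-.09,y,z] for y in(-.06,-.038,.038,.06)])@R.T+t
    print(nm,proj(q,"side").round(1).tolist())
im=arm.snapshot("side")[:,:,::-1].copy()
c=crop(im,(260,120),(75,75),8);
for i in range(0,75,5): cv2.line(c,(i*8+4,0),(i*8+4,6),(0,255,0),1);cv2.putText(c,str(260+i),(i*8-6,18),0,.38,(0,0,255),1)
for i in range(0,75,5): cv2.line(c,(0,i*8+4),(6,i*8+4),(0,255,0),1);cv2.putText(c,str(120+i),(8,i*8+8),0,.38,(0,0,255),1)
cv2.imwrite("pics/z11.png",c)
E
```

```text
leg [[316.7, 190.6], [308.6, 191.0], [280.5, 192.4], [272.3, 192.8]]
rim [[318.3, 175.2], [310.0, 175.6], [281.3, 176.9], [272.9, 177.3]]
postbottom [[319.3, 165.4], [310.9, 165.8], [281.8, 167.1], [273.3, 167.5]]
cuptop [[322.7, 132.3], [314.0, 132.7], [283.6, 133.9], [274.7, 134.2]]
```

View pics/z11.png

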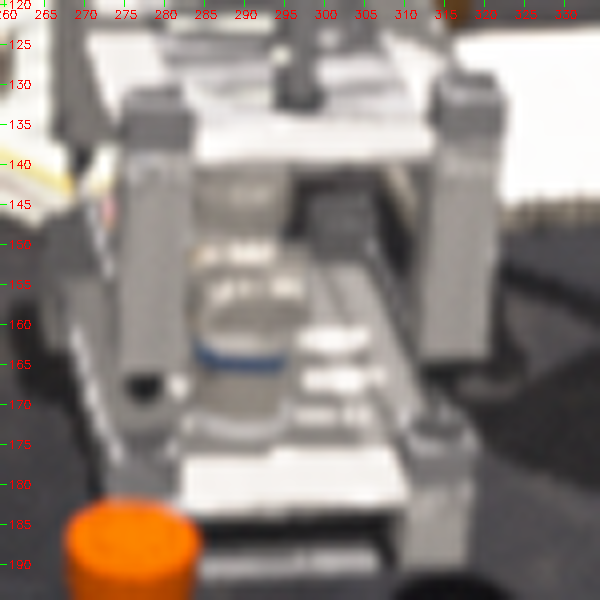

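Post and socket edges show the same offset from the model in both cameras (differences ≤0.3 px, about 0.7 mm). The alignment is good, so I'm lowering gently.

>>> carry_out(delta_rot=[[0,0,0],[0,0,0],[0,0,0],[0,0,0],[0,0,0],[0,0,0],[0,0,0]], slide=[[0,0,-4],[0,0,-8],[0,0,-11],[0,0,-14],[0,0,-17],[0,0,-19],[0,0,-19]], fingers=[0,0,0,0,0,0,0])

```text
time: 22.1
position: [0.5369, -0.2456, 0.3405]
tcp_rot: [-3.141, -0.001, 2.018]
contact_force: [-0.3, -0.7, -3.5]
opening: 0.0125
```

```bash
python3 - <<'E'
from h import *
st();print(arm.observe()["ft_torque"])
o=[]
for n,off in(("scene",(300,200)),("side",(250,115))):
    im=arm.snapshot(n)[:,:,::-1];o.append(crop(im,off,(98,98),4))
cv2.imwrite("pics/l12.png",np.hstack(o))
E
```

```text
{'time': 22.1, 'qpos': [-0.471, 0.154, 1.857, -0.0, 1.131, -0.919], 'position': [0.537, -0.246, 0.34], 'tcp_rot': [-3.141, -0.001, 2.018], 'contact_force': [-0.306, -0.696, -3.542], 'opening': 0.012}
pinch [ 0.5367 -0.2456  0.1932] z [-0.001  0.001 -1.   ] y [ 0.901  0.433 -0.001]
[-0.00904423  0.01338859  0.00850368]
```

View pics/l12.png

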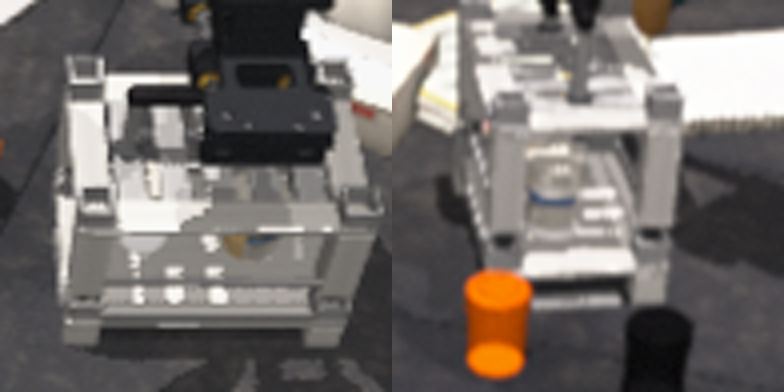

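The tips are in the sockets with no side force. Continuing slowly.

>>> carry_out(delta_rot=[[0,0,0],[0,0,0],[0,0,0],[0,0,0],[0,0,0]], slide=[[0,0,-2],[0,0,-4],[0,0,-6],[0,0,-8],[0,0,-8]], fingers=[0,0,0,0,0])

```text
time: 22.82
position: [0.5369, -0.2456, 0.3324]
tcp_rot: [-3.141, -0.001, 2.018]
contact_force: [-0.5, -0.0, -3.2]
opening: 0.0122
```

>>> carry_out(delta_rot=[[0,0,0],[0,0,0],[0,0,0],[0,0,0]], slide=[[0,0,-1],[0,0,-2],[0,0,-2],[0,0,-2]], fingers=[0,0,0,0])

```text
time: 23.32
position: [0.537, -0.2457, 0.3308]
tcp_rot: [-3.141, -0.001, 2.019]
contact_force: [0.4, -0.1, -3.3]
opening: 0.0126
```

```bash
python3 - <<'E'
from h import *
st();print(arm.observe()["ft_torque"])
o=[]
for n,off in(("scene",(300,200)),("side",(250,115))):
    im=arm.snapshot(n)[:,:,::-1];o.append(crop(im,off,(98,98),4))
cv2.imwrite("pics/l13.png",np.hstack(o))
E
```

```text
{'time': 23.325, 'qpos': [-0.471, 0.163, 1.866, -0.0, 1.113, -0.919], 'position': [0.537, -0.246, 0.331], 'tcp_rot': [-3.141, -0.001, 2.019], 'contact_force': [0.426, -0.111, -3.32], 'opening': 0.013}
pinch [ 0.5369 -0.2456  0.1835] z [-0.001  0.    -1.   ] y [ 0.901  0.433 -0.001]
[-0.04086895  0.01860102  0.0046372 ]
```

View pics/l13.png

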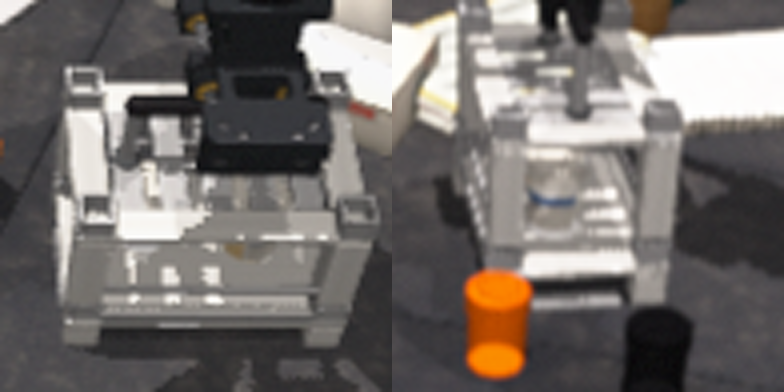

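>>> carry_out(delta_rot=[[0,0,0],[0,0,0],[0,0,0],[0,0,0]], slide=[[0,0,-1],[0,0,-1.5],[0,0,-2],[0,0,-2]], fingers=[0,0,0,0])

```text
time: 23.92
position: [0.537, -0.2457, 0.3286]
tcp_rot: [-3.141, -0.001, 2.018]
contact_force: [0.4, -0.3, -3.1]
opening: 0.0124
```

```bash
python3 - <<'E'
from h import *
st();print(arm.observe()["ft_torque"])
E
```

```text
{'time': 23.925, 'qpos': [-0.471, 0.165, 1.868, -0.0, 1.109, -0.919], 'position': [0.537, -0.246, 0.329], 'tcp_rot': [-3.141, -0.001, 2.018], 'contact_force': [0.436, -0.277, -3.129], 'opening': 0.012}
pinch [ 0.5368 -0.2456  0.1813] z [-0.001  0.    -1.   ] y [ 0.901  0.433 -0.001]
[-0.07773307 -0.01095859  0.03217414]
```

>>> carry_out(delta_rot=[[0,0,0],[0,0,0],[0,0,0]], slide=[[0,0,-0.7],[0,0,-1.5],[0,0,-1.5]], fingers=[0,0,0])

```text
time: 24.3
position: [0.5371, -0.2456, 0.3276]
tcp_rot: [-3.141, -0.0, 2.019]
contact_force: [-0.3, 1.0, -1.3]
opening: 0.0124
```

>>> carry_out(delta_rot=[[0,0,0],[0,0,0],[0,0,0]], slide=[[0,0,-0.7],[0,0,-1.2],[0,0,-1.2]], fingers=[0,0,0])

```text
time: 24.68
position: [0.5371, -0.2456, 0.3276]
tcp_rot: [3.142, -0.0, 2.019]
contact_force: [-3.2, 3.0, 5.4]
opening: 0.0125
```

Firm contact of about 8 N at the predicted height. Easing the grip, then opening.

>>> carry_out(delta_rot=[[0,0,0],[0,0,0],[0,0,0]], slide=[[0,0,1],[0,0,1],[0,0,1]], fingers=[0,0,0], grip_force=3)

```text
time: 25.05
position: [0.5372, -0.2458, 0.3274]
tcp_rot: [-3.141, -0.0, 2.019]
contact_force: [0.3, 0.7, 1.7]
opening: 0.0135
```

>>> carry_out(delta_rot=[[0,0,0],[0,0,0],[0,0,0],[0,0,0],[0,0,0]], slide=[[0,0,0],[0,0,0],[0,0,0],[0,0,0],[0,0,0]], fingers=[0.2,0.3,0.45,0.6,0.6])

```text
time: 25.68
position: [0.537, -0.2457, 0.3269]
tcp_rot: [-3.141, -0.001, 2.019]
contact_force: [0.1, -0.7, -0.1]
opening: 0.0524
```

>>> carry_out(delta_rot=[[0,0,0],[0,0,0],[0,0,0],[0,0,0],[0,0,0],[0,0,0],[0,0,0]], slide=[[0,0,15],[0,0,40],[0,0,70],[0,0,100],[0,0,120],[0,0,130],[0,0,130]], fingers=[0.6,0.6,0.6,0.6,0.6,0.6,0.6])

```text
time: 26.55
position: [0.537, -0.2457, 0.4576]
tcp_rot: [-3.142, 0.0, 2.019]
contact_force: [-0.7, 0.3, -0.1]
opening: 0.0527
```

```bash
python3 - <<'E'
from ov2 import *
st()
T=wT();im=arm.snapshot("wrist")[:,:,::-1].copy();d=im.copy()
t=np.array([.5382,-.2458,.032]);R=Ru(np.radians(-64.29))
draw(d,upper(),R,t,"wrist",(0,0,255),1,0,T);cv2.imwrite("pics/w14.png",d)
o=[]
for n,off in(("scene",(300,190)),("side",(250,100))):
    im=arm.snapshot(n)[:,:,::-1];c=crop(im,off,(98,110),4);o.append(c)
cv2.imwrite("pics/l14.png",np.hstack(o))
for n in("scene","side","wrist"):
  for k in ("upper_frame","timer","sachet","jar_a"): print(n,k,[(np.round(d["point"],3).tolist(),round(d["score"],2)) for d in arm.place_of(k,n)])
E
```

```text
{'time': 26.55, 'qpos': [-0.471, 0.076, 1.724, -0.0, 1.341, -0.919], 'position': [0.537, -0.246, 0.458], 'tcp_rot': [-3.142, 0.0, 2.019], 'contact_force': [-0.688, 0.279, -0.147], 'opening': 0.053}
pinch [ 0.537  -0.2457  0.3103] z [-0. -0. -1.] y [ 0.901  0.433 -0.   ]
scene upper_frame []
scene timer [([0.74, 0.062, -0.002], 0.71), ([0.537, -0.247, 0.031], 0.59)]
scene sachet [([0.528, -0.212, 0.034], 0.74), ([0.733, -0.039, -0.0], 0.65), ([0.536, -0.249, 0.182], 0.43)]
scene jar_a [([0.428, -0.082, -0.001], 0.83), ([0.53, -0.084, 0.002], 0.82), ([0.556, -0.278, 0.027], 0.54), ([0.524, -0.213, 0.031], 0.39)]
side upper_frame [([0.539, -0.246, 0.034], 0.7)]
side timer [([0.742, 0.06, -0.003], 0.77), ([0.538, -0.244, 0.034], 0.71)]
side sachet [([0.734, -0.039, 0.001], 0.63)]
side jar_a [([0.528, -0.21, 0.029], 0.83), ([0.533, -0.085, -0.0], 0.78), ([0.427, -0.081, -0.001], 0.76), ([0.732, -0.038, 0.002], 0.44)]
wrist upper_frame [([0.533, -0.248, 0.035], 0.95)]
wrist timer [([0.725, -0.037, -0.001], 0.71)]
wrist sachet [([0.727, -0.036, -0.002], 0.94)]
wrist jar_a [([0.53, -0.088, 0.004], 0.55), ([0.554, -0.274, 0.029], 0.43)]
```

View pics/w14.png

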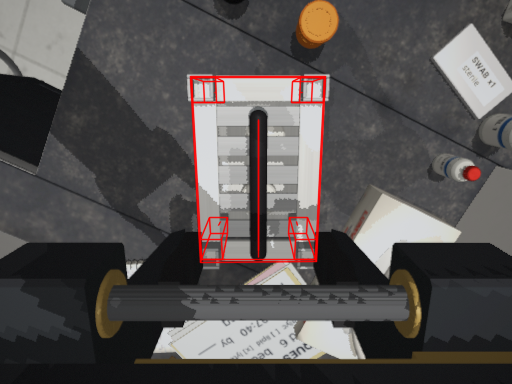

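View pics/l14.png

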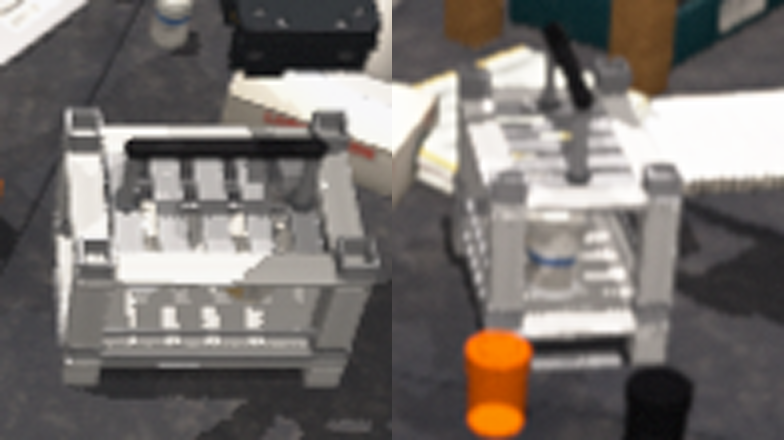

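```bash
python3 - <<'E'
from ov2 import *
t=np.array([.5382,-.2458,.032]);R=Ru(np.radians(-64.29));o=[]
for n,off,b in(("scene",(310,210),(0,0)),("side",(260,110),(-1.1,-1.5))):
    im=arm.snapshot(n)[:,:,::-1].copy();c=crop(im,off,(92,85),4);d=c.copy();draw(d,upper(),R,t,n,(0,0,255),4,np.array(off)-.4+np.array(b))
    o.append(np.vstack([c,d])[:, :])
cv2.imwrite("pics/f15.png",cv2.resize(np.hstack(o),None,fx=.88,fy=.88,interpolation=cv2.INTER_AREA))
E
```

```text
(no output)
```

View pics/f15.png

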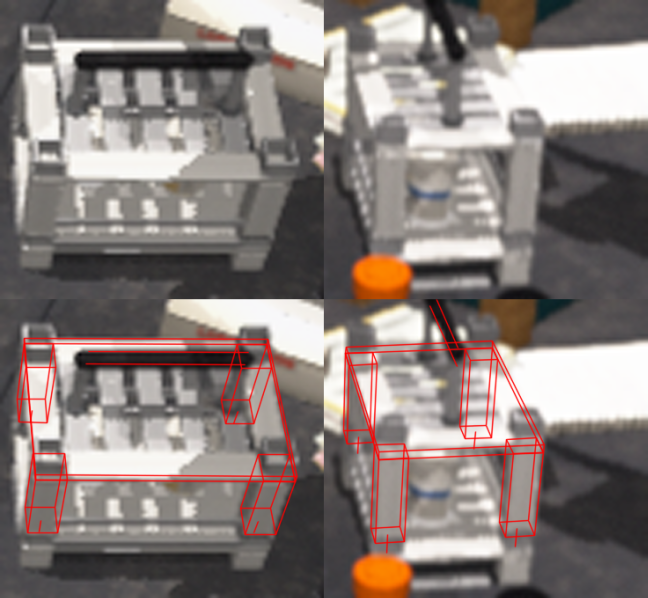

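All four posts sit flush on the socket rims and match the model at 32 mm height. The arm is clear, so I'm handing in.

```bash
python3 -c "
from bench import arm
print(arm.job_done())"
```

```text
the job is handed in; nothing more can be done
None
```

The upper frame is now seated on the base frame over the jars, and I handed the job in at about 27 s of the 61 s allowed. I stood it upright on its four feet, let go and backed off. I then picked it up again from above, lowered it onto the base frame in small force-checked steps, let go and lifted clear.

**Last checks**
- **Seating:** the side and wrist networks put the frame's origin at 34–35 mm height, against 32 mm when fully home (good to about 4 mm). The overlays show the post shoulders on the socket rims with no gaps at the corners I could see.
- **Contact force:** the frame pressed on the base with about 8–9 N at most before I eased the grip.
- **Other items:** the timer, the sachet, both look-alike jars and both white jars were found where they started, within about 4 mm.

**Disagreements**
- In the scene camera's last picture the network did not find the upper frame.
- Some networks also reported a timer, a sachet or a jar at wrong positions, some at the rack. I took these as false detections.
- The side camera was off by about 1–2 px. The base frame showed the same offset, so it did not affect the fit.

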